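Chock the roller on the sloping safe plate and draw the bolts

ROBOT

A 6-joint arm with a two-finger parallel gripper is mounted at the origin on the work surface. World frame = base frame: x ahead of the robot, y to its left, z up, the work surface at z = 0. Lengths are in mm, angles in rad, forces in N, time in s.
With the tool pointing down it reaches from about 350 to 775 mm from the base axis. Payload 7.3 kg.
Tool frame: the origin (TCP) lies on the centre line of the jaws, within the pads' length; the fingertips stand 22 mm ahead of it and the grasp point (between the pads) lies 3 mm ahead of it; z points along the fingers, y is the direction in which the jaws open and shut (so a half turn about z gives the same grasp; the last joint's range is limited). The gripper opens to 92 mm and grips with 3 to 60 N. Pads are 19 mm wide; open, the fingers measure 130 mm over their backs; the gripper's body (75 mm by 190 mm) begins 47 mm behind the grasp point.
Start: joints at [1.04, 0.342, 1.524, -0, 1.275, -0.146], TCP at [197.059, 486.634, 225.841] pointing down, gripper open.
Joint ranges: [-2.53, 2.53], [-0.77, 2.02], [0.04, 2.7], [-1, 4.14], [0.28, 2.66], [-3.11, 3.11]. Speed limits (rad/s): [2.57, 2.57, 3.14, 3.14, 3.14, 3.14].

INTERFACE

Orientations are given as [roll, pitch, yaw] about the fixed x, y, z axes, in that order (R = Rz(yaw) Ry(pitch) Rx(roll)).
In Python, from plant import bot gives the robot as it stands.
- The arm moves only by the tool play_rows, never from a script. Its argument "moves" is one flat list of numbers, 5 for each row, row after row: the closure in counts, from 0 (fully open) to 255 (shut), then the shift along the tool's x, y, z in mm, then the turn about the tool's z in degrees. A call has 1 to 8 rows; each row is the pose to reach, as a shift and turn from the pose commanded when the call began, along the tool's axes at that moment; what a row does not reach only later rows make up. A row lasts 1/12 s, in which the tool goes at most 41.7 mm and 7.16 degrees, less where a joint would pass 70% of its speed; a pose out of reach is approached as far as the arm can. A call with a gripper value outside its range is refused whole. The fingers move at their own pace and stop on an object; the grip force is fixed at half the most. Time passes only in rows, so rows that repeat a pose let the fingers close. It gives the time, the measured TCP pose, the force and the opening at its end, in the units of the state.
- bot.get_obs(): the state, without advancing time (a new reading comes with each control period).
- bot.capture(name): name is "side" or "top"; returns a dict with "color" (480x640x3 uint8, red, green, blue), "fx", "fy", "cx", "cy" (pixels), "k1" (the pictures are not rectified: a ray, as slopes to the right and down, at radius r is drawn at 1 + k1 r^2 times it, then the intrinsics apply), "world_to_cam" (4x4, takes a point from world to camera coordinates). Camera axes: x right, y down, z forward; pixel columns grow to the right and rows downward; lengths in mm; the calibration is good to about 2 mm. A picture is of the moment at which its call begins. There is no depth.
- bot.close_job(): hands the job in, once; it reports no verdict.
The state is a dict: "time": time; "joint_positions": joint angles; "dq": joint speeds; "tau": joint torques, N m; "tool_pos": TCP position; "tcp_rot": TCP orientation; "contact_force": force on the tool from outside, world axes, zero at the start; "moment": the same for the moment, N m; "grip_width": finger opening in mm.
Only numpy, scipy, OpenCV 4.12 (cv2) and the standard library are available. Lean on these libraries where they do the work, as an engineer would, in place of code of your own. Each camera call takes 0.05 s, during which the arm holds its last target.

TASK

Push the rubber wedge chock, slope first, up the sloping plate under the middle of the roller's low side until the roller is jammed tight against the back stop: a firm, steady push of about 16 newtons, never a hard shove. With the bolts still up, leave the chock wedged there, then pull the bolt bar's grip fully down the slope so that the chock alone holds the roller tight. Leave the chock and roller untouched in place, and do not shift the other things on the bench.

Things in the scene. Friction and masses are not known exactly. Their poses are not given: they have to be found in the camera images.
- plate: fixed steel plate sloping 6 degrees, 370 mm along the slope (190 mm of it downhill of the middle), 190 mm wide; dark side strips (outer 15 mm) stand 6 mm proud. Its frame is level: x horizontal, uphill; y along the roller; z up; origin on the bench under the plate's middle. The plate's top is 40 mm above the bench at x = 0 and rises 105 mm per metre of x.
- plate_mid (a point): middle of the plate's top surface. At the uphill end a leaning dark steel back stop, 150 mm wide, 85 mm tall, is fixed across the plate. Its exact place is not measured: the roller meets it after rolling 6 to 43 mm uphill, to be found by feel; only then does the push needed rise above about 10 N, steeply.
- roller: loose bare aluminium roller, 70 mm diameter, 130 mm long, 0.55 to 0.8 kg, lying across the plate, its axis along the plate's y, leaning downhill on the two bolts. Origin: middle of its axis; its y is its axis (x and z turn as it rolls). It rolls easily uphill when pushed, and rolls away downhill if the bolts are drawn with no chock.
- chock: loose black rubber wedge, 84 mm long (x), 40 mm wide (y), 22 mm tall, 0.12 kg, flat on the bench on one side of the plate. Origin: centre of its underside. From a 3 mm high nose at x = +42 mm a 35 degree slope rises to the flat top, which begins at x = +15 mm; from there to x = -42 mm it is a plain block, to grip across its width. It should end within 20 mm of the plate's centre line.
- chock_nose (a point): bottom of the chock's nose, 42 mm ahead of its origin. Flat on the plate, nose uphill, it first meets the roller when this is 15 to 16 mm down the slope from the roller's line of contact with the plate. Push low on the flat tail (high pushes tip the chock, pressing down makes it stick: friction about 0.6). Pushed home with 14 to 18 N it stays wedged when let go; over 18 N on the roller is too much.
- boltbar (a joint): slide of the bolt bar in m: 0 at the start, 0.050 when fully drawn. Its two 12 x 12 mm steel bolts stand 34 mm out of the plate below the roller, at y = +52 and -52 mm from the plate's centre line; the chock passes between them. Bolts and grip slide together down the plate's slope, against about 3 N of friction, and stay where they are left.
- boltbar_grip (a point): grip of the bolt bar: a dark steel upright block on the plate's centre line, downhill of the bolts, 26 mm along the slope, 16 mm wide (plate y), its top 38 mm above the plate. This point lies in its middle, 26 mm above the plate surface, at plate x = -130, y = 0, z = 52 mm with the joint at 0.
- block: loose plain rectangular rubber block 84 x 40 x 22 mm without any slope, of the same rubber as the chock; not used. Origin: centre of its underside.
- spool: loose steel spool-shaped part standing on end, 52 mm wide, 66 mm tall; bystander. Origin: centre of its underside.
- disc: loose aluminium disc 100 mm across lying flat, with a thin 70 mm rod standing up from its middle; bystander. Origin: centre of its underside.
- dial: loose brass dial 68 mm across, 30 mm tall; bystander. Origin: centre of its underside.
- wrench: loose wrench lying flat; bystander. Origin: centre of its underside.
- hammer: loose hammer lying flat; bystander. Origin: centre of its underside.
- tin: loose open steel tin 84 mm across, 70 mm tall; bystander. Origin: centre of its underside.

How it is judged:
By the outcome, as a careful person would: the job done as asked, in the order asked, and still so for the second after the job is handed in, with the robot touching nothing.
It also fails if it takes over 72 s, if anything falls off the work surface, if the arm or the gripper's body presses on something with over 40 N, if the wrist force passes 120 N, or if a joint passes its speed limit or range.

## Working session

There is one attempt and no reset: what is moved stays moved. The work goes in short steps, Python scripts to look and compute and a tool call to move; the robot and the scene stay as the last step left them, time stands still between calls to the robot, and variables do not carry over. Pictures are saved under pics/ and viewed, and the job is handed in when it is done.

Besides the shell and the picture viewer there is one more tool, called after ">>>" as a command line: name --argument value ..., lists and objects as JSON in quotes. play_rows: Moves the arm, as the interface text tells. Its arguments: {"type":"object","properties":{"moves":{"type":"array","items":{"type":"number"}}},"required":["moves"]}

```bash
ls; mkdir -p pics
python3 - <<'E'
from plant import bot
import cv2
o=bot.get_obs(); print(o)
for n in("side","top"):
    c=bot.capture(n); cv2.imwrite(f"pics/{n}0.png",c["color"][:,:,::-1]); print(n,{k:(v if k!='color' else 0) for k,v in c.items()})
E
```

```text
pics
{'time': 0.0, 'joint_positions': array([ 1.04005868e+00,  3.42724969e-01,  1.52502463e+00,  1.17186849e-05,
        1.27538388e+00, -1.46007005e-01]), 'dq': array([ 1.46442970e-03,  3.93749664e-04, -9.86715313e-04,  1.12115729e-03,
       -1.08144394e-03, -6.30784382e-05]), 'tau': array([-2.85926275e-03, -4.31247926e+01, -2.44216686e+01,  7.15565588e-02,
        5.60635119e-02, -8.05977766e-05]), 'tool_pos': array([196.80851118, 486.27552786, 225.14113869]), 'tcp_rot': array([-3.14006986e+00, -2.35258276e-04,  2.75685841e+00]), 'contact_force': array([ 0.11048389,  0.11434453, -0.31216659]), 'moment': array([0.05163071, 0.00592871, 0.02453182]), 'grip_width': 91.68342199007527}
side {'color': 0, 'fx': 444.7672907618019, 'fy': 444.7672907618019, 'cx': 316.64868415344387, 'cy': 244.23032860639768, 'k1': -0.05982080441733711, 'world_to_cam': array([[-9.73087476e-01, -2.30404141e-01,  3.83343676e-03,
         5.12766933e+02],
       [-1.45381312e-01,  6.00925654e-01, -7.85972412e-01,
         1.56870628e+02],
       [ 1.78787688e-01, -7.65377221e-01, -6.18249684e-01,
         1.30589221e+03],
       [ 0.00000000e+00,  0.00000000e+00,  0.00000000e+00,
         1.00000000e+00]])}
top {'color': 0, 'fx': 538.3253313256523, 'fy': 538.3253313256523, 'cx': 316.8721582313212, 'cy': 241.35725259706734, 'k1': -0.15610462188153362, 'world_to_cam': array([[-1.40788818e-02, -9.99710138e-01, -1.95300838e-02,
         1.71671572e+01],
       [-9.99431876e-01,  1.46677636e-02, -3.03444010e-02,
         5.32822231e+02],
       [ 3.06220680e-02,  1.90917731e-02, -9.99348684e-01,
         1.49222672e+03],
       [ 0.00000000e+00,  0.00000000e+00,  0.00000000e+00,
         1.00000000e+00]])}
```

View pics/side0.png

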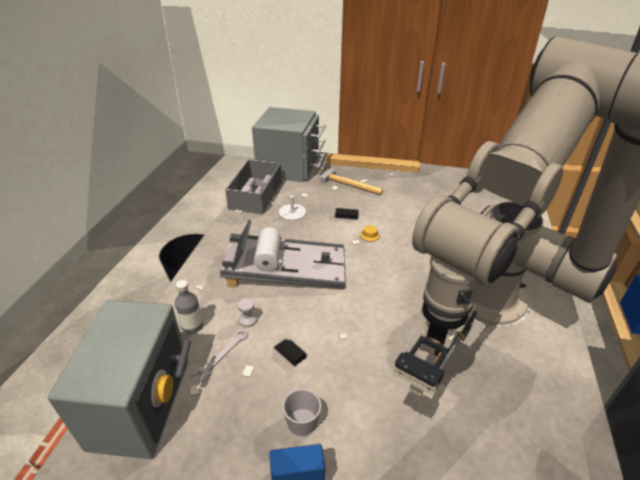

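View pics/top0.png

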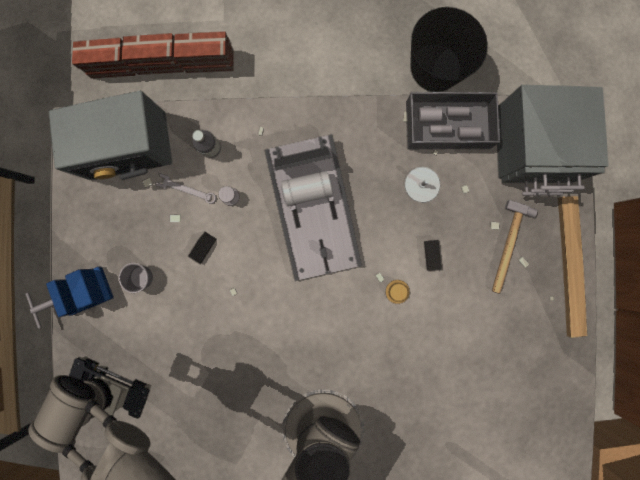

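The overview shows the plate near (313,205) in the top view, with two black pieces at (202,248) and (433,255). I'll zoom in to tell them apart.

Run:
```python
import cv2, numpy as np
t=cv2.imread("pics/top0.png"); s=cv2.imread("pics/side0.png")
def crop(im,x,y,w,h,k): 
    return cv2.resize(im[y:y+h,x:x+w],None,fx=k,fy=k,interpolation=cv2.INTER_CUBIC)
a=crop(t,182,228,44,40,8); b=crop(t,411,235,44,40,8); c=crop(s,265,330,50,44,8); d=crop(s,325,195,50,44,8)
row=lambda p,q: np.hstack([cv2.resize(p,(380,290)),cv2.resize(q,(380,290))])
cv2.imwrite("pics/z1.png",np.clip(np.vstack([row(a,b),row(c,d)]).astype(float)*1.8,0,255).astype(np.uint8))
cv2.imwrite("pics/z2.png",crop(t,255,125,110,165,3.6))
cv2.imwrite("pics/z3.png",crop(s,210,210,150,90,5))
```

```text
(no output)
```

View pics/z1.png

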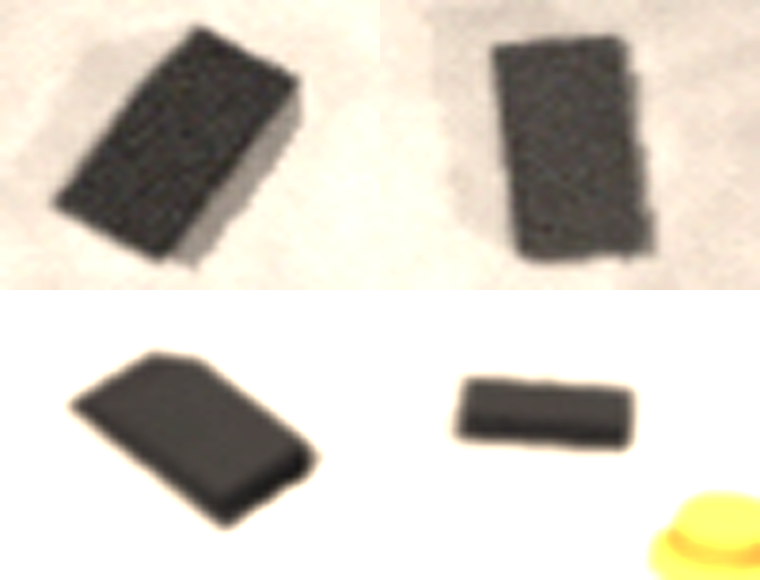

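View pics/z2.png

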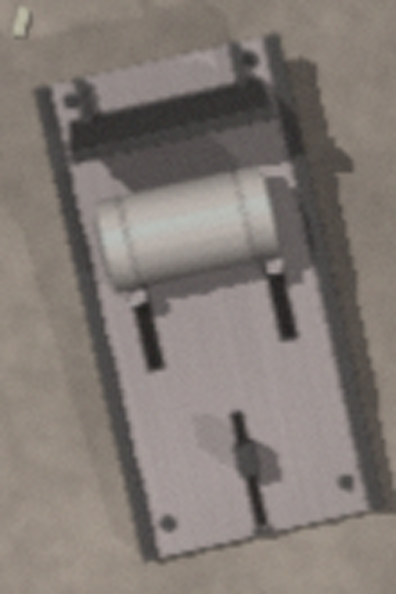

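View pics/z3.png

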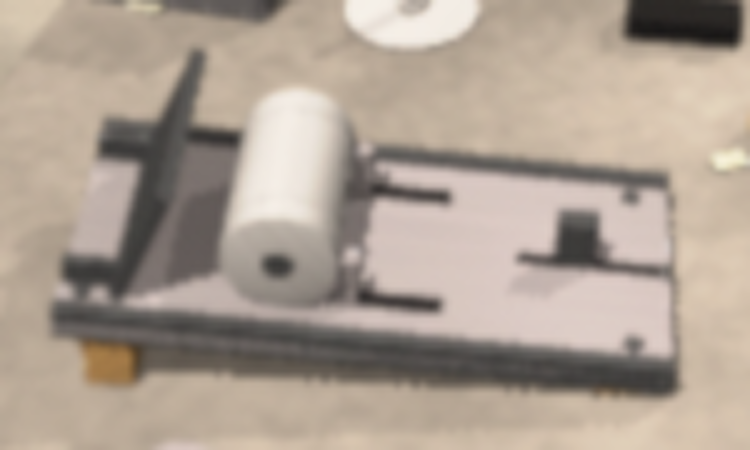

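The side view shows the chock is the piece at side (290,352) / top (202,248). It has a kinked outline, and the nose seems to point up-left in the side view. The other piece, at top (433,255), is a plain block. The roller is at top (307,190) and the grip at (324,250). Next I'll fit poses by silhouette.

```bash
cat > h.py <<'E'
import numpy as np, cv2, pickle, os
def cams():
    if os.path.exists('cal.pkl'): return pickle.load(open('cal.pkl','rb'))
    from plant import bot
    d={n:{k:v for k,v in bot.capture(n).items() if k!='color'} for n in('side','top')}
    pickle.dump(d,open('cal.pkl','wb')); return d
C=cams()
def proj(n,P):
    c=C[n]; P=np.atleast_2d(P); q=P@c['world_to_cam'][:3,:3].T+c['world_to_cam'][:3,3]
    s=q[:,:2]/q[:,2:]; s=s*(1+c['k1']*(s**2).sum(1,keepdims=True))
    return s*[c['fx'],c['fy']]+[c['cx'],c['cy']]
def ray(n,uv):
    c=C[n]; d=(np.atleast_2d(uv)-[c['cx'],c['cy']])/[c['fx'],c['fy']]; s=d.copy()
    for _ in range(20): s=d/(1+c['k1']*(s**2).sum(1,keepdims=True))
    R=c['world_to_cam'][:3,:3]; t=c['world_to_cam'][:3,3]
    return -R.T@t, np.c_[s,np.ones(len(s))]@R
def atz(n,uv,z):
    o,d=ray(n,uv); return o+d*((z-o[2])/d[:,2:])
def chock(x,y,yaw):
    pr=[(-42,0),(42,0),(42,3),(15,22),(-42,22)]
    P=np.array([(a,s*20,b) for s in(-1,1) for a,b in pr],float); return tr(P,x,y,yaw)
def block(x,y,yaw):
    return tr(np.array([(a,b,c) for a in(-42,42) for b in(-20,20) for c in(0,22)],float),x,y,yaw)
def tr(P,x,y,yaw):
    c,s=np.cos(yaw),np.sin(yaw); return P@np.array([[c,s,0],[-s,c,0],[0,0,1]])+[x,y,0]
def mask(n,P,S=4):
    m=np.zeros((480*S,640*S),np.uint8)
    u=((proj(n,P)+.5)*S-.5)
    cv2.fillConvexPoly(m,cv2.convexHull(np.round(u*16).astype(np.int32)),255,shift=4)
    return m
E
cat > fit.py <<'E'
from h import *
from scipy.optimize import minimize
def silh(n,img,box,S=4,thr=70):
    x,y,w,h=box
    im=cv2.resize(img[y:y+h,x:x+w].max(2),None,fx=S,fy=S,interpolation=cv2.INTER_CUBIC)
    return (im<thr)
I={n:cv2.imread(f'pics/{n}0.png') for n in('side','top')}
objs={'left':dict(top=(180,225,48,48),side=(268,332,46,40)),'right':dict(top=(415,232,36,46),side=(330,200,32,24))}
for o,b in objs.items():
    M={n:silh(n,I[n],b[n],thr=75) for n in b}
    ux=[b['top'][0]+np.nonzero(M['top'])[1].mean()/4, b['top'][1]+np.nonzero(M['top'])[0].mean()/4]
    p0=atz('top',ux,15)[0]
    for nm,f in(('chock',chock),('block',block)):
        best=None
        for y0 in np.arange(0,2*np.pi,np.pi/6):
            def cost(p):
                t=0
                for n in b:
                    x,y,w,h=b[n]; m=mask(n,f(p[0]+p[3]*(n=='side'),p[1]+p[4]*(n=='side'),p[2]/20))[4*y:4*(y+h),4*x:4*(x+w)]>0
                    t+=(m^M[n]).sum()/M[n].sum()
                return t+ .002*(p[3]**2+p[4]**2)
            r=minimize(cost,[p0[0],p0[1],y0*20,0,0],method='Nelder-Mead',options=dict(initial_simplex=np.array([p0[0],p0[1],y0*20,0,0])+np.vstack([np.zeros(5),np.eye(5)*4])))
            q=(r.fun,*np.round([r.x[0],r.x[1],(r.x[2]/20)%(2*np.pi),r.x[3],r.x[4]],3))
            if best is None or q[0]<best[0]: best=q
            if nm=='chock' : print('   ',q)
        print(o,nm,best)
E
python3 fit.py
```

```text
(np.float64(0.2759614049486308), np.float64(521.997), np.float64(332.093), np.float64(5.709), np.float64(0.289), np.float64(0.852))
    (np.float64(0.26897040862054505), np.float64(521.766), np.float64(332.022), np.float64(5.7), np.float64(0.528), np.float64(-0.259))
    (np.float64(0.44432407970355425), np.float64(520.083), np.float64(332.989), np.float64(2.552), np.float64(-4.108), np.float64(0.23))
    (np.float64(0.4200118095899163), np.float64(519.363), np.float64(333.226), np.float64(2.549), np.float64(-2.296), np.float64(-1.339))
    (np.float64(0.42492599530780445), np.float64(519.95), np.float64(333.187), np.float64(2.548), np.float64(-2.416), np.float64(-0.316))
    (np.float64(0.4183254944889519), np.float64(519.487), np.float64(333.086), np.float64(2.543), np.float64(-0.785), np.float64(-1.314))
    (np.float64(0.41158395075624277), np.float64(519.845), np.float64(333.101), np.float64(2.547), np.float64(-1.194), np.float64(-1.371))
    (np.float64(0.4266800891379896), np.float64(520.014), np.float64(333.16), np.float64(2.557), np.float64(-0.076), np.float64(-2.979))
    (
[... 2088 characters left out ...]
p.float64(0.454586435185269), np.float64(489.652), np.float64(-313.174), np.float64(3.275), np.float64(-1.36), np.float64(-1.369))
    (np.float64(0.44626635104999995), np.float64(490.579), np.float64(-313.655), np.float64(0.077), np.float64(1.841), np.float64(-1.728))
    (np.float64(0.44793239534555296), np.float64(491.035), np.float64(-313.795), np.float64(0.089), np.float64(0.906), np.float64(-2.365))
right chock (np.float64(0.44391737501882367), np.float64(491.103), np.float64(-313.586), np.float64(0.072), np.float64(1.402), np.float64(-2.379))
right block (np.float64(0.5074282887160931), np.float64(490.296), np.float64(-313.22), np.float64(3.246), np.float64(-0.54), np.float64(-0.436))
```

```bash
cat > plate.py <<'E'
from h import *
from scipy.optimize import least_squares
a=np.radians(6)
def pl(s,y,h=0): # slope coord, plate y, height normal -> plate frame
    s,y,h=np.broadcast_arrays(*map(np.asarray,(s,y,h))); s=s*1.;
    return np.c_[np.ravel(s*np.cos(a)-h*np.sin(a)),np.ravel(y*1.),np.ravel(40+s*np.sin(a)+h*np.cos(a))]
def w(P,p): return tr(P,*p)
if __name__=='__main__':
    zt=lambda X,Y:((X+.5)/3.6-.5+255,(Y+.5)/3.6-.5+125)
    zs=lambda X,Y:((X+.5)/5-.5+210,(Y+.5)/5-.5+210)
    obs=[('top',zt(148,558),pl(-190,95,6)),('top',zt(388,506),pl(-190,-95,6)),('top',zt(38,88),pl(180,95,6)),('top',zt(275,35),pl(180,-95,6)),
     ('side',zs(676,362),pl(-190,95,6)),('side',zs(668,178),pl(-190,-95,6)),('side',zs(54,310),pl(180,95,6)),('side',zs(105,122),pl(180,-95,6))]
    def res(p):
        return np.concatenate([(proj(n,w(P,p[:3])+([0,0,0] if n=='top' else [p[3],p[4],0]))[0]-u) for n,u,P in obs]+[np.array(p[3:])*.3])
    r=least_squares(res,[600,0,.2,0,0]); print(np.round(r.x,3)); print(np.round(res(r.x)[:-2].reshape(-1,2),2))
    np.save('plate.npy',r.x)
    p=r.x
    I={n:cv2.imread(f'pics/{n}0.png') for n in('side','top')}
    ch=(521.8,332,5.698)
    S=4
    def draw(im,n,P,col,closed=True):
        u=(proj(n,P)+.5)*S-.5; cv2.polylines(im,[np.round(u).astype(int)],closed,col,1)
    for n,b in(('top',(255,125,110,165)),('side',(210,210,150,90))):
        im=cv2.resize(I[n],None,fx=S,fy=S,interpolation=cv2.INTER_CUBIC); o=np.array([0,0,0]) if n=='top' else np.array([p[3],p[4],0])
        W=lambda P:w(P,p[:3])+o
        draw(im,n,W(pl([-190,-190,180,180],[95,-95,-95,95],6)),(0,255,0))
        draw(im,n,W(pl([-190,-190,180,180],[80,-80,-80,80],0)),(0,0,255))
        sg=-130/np.cos(a)+26*np.tan(a); sg=(-130+26*np.sin(a))/np.cos(a)
        draw(im,n,W(pl([sg-13,sg-13,sg+13,sg+13],[8,-8,-8,8],38)),(255,0,255)); draw(im,n,W(pl([sg-13,sg-13,sg+13,sg+13],[8,-8,-8,8],0)),(255,0,255))
        x,y,ww,hh=b; cv2.imwrite(f'pics/ov_{n}.png',im[y*S:(y+hh)*S,x*S:(x+ww)*S][:600])
        k=(180,225,48,48) if n=='top' else (268,332,46,40)
        im=cv2.resize(I[n],None,fx=8,fy=8,interpolation=cv2.INTER_CUBIC); S=8
        Pc=chock(*ch)
        for q in(Pc[:5],Pc[5:]): draw(im,n,q,(0,255,0))
        x,y,ww,hh=k; cv2.imwrite(f'pics/ovc_{n}.png',im[y*S:(y+hh)*S,x*S:(x+ww)*S]); S=4
    import os
    A=cv2.imread('pics/ovc_top.png');B=cv2.imread('pics/ovc_side.png');H=384
    cv2.imwrite('pics/ovc.png',np.hstack([A,cv2.copyMakeBorder(B,0,H-B.shape[0],0,0,0)]))
E
python3 plate.py
```

```text
[ 6.29979e+02  1.73190e+01  2.16000e-01 -7.29000e-01 -7.06000e-01]
[[-0.22  1.26]
 [ 0.35 -0.05]
 [-1.09  0.17]
 [ 1.13 -1.22]
 [ 0.53  1.52]
 [ 0.16 -1.39]
 [-0.82  0.35]
 [-0.08 -1.04]]
```

View pics/ov_top.png

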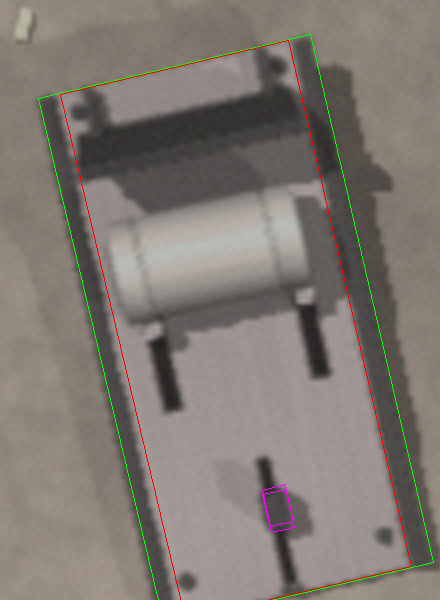

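View pics/ov_side.png

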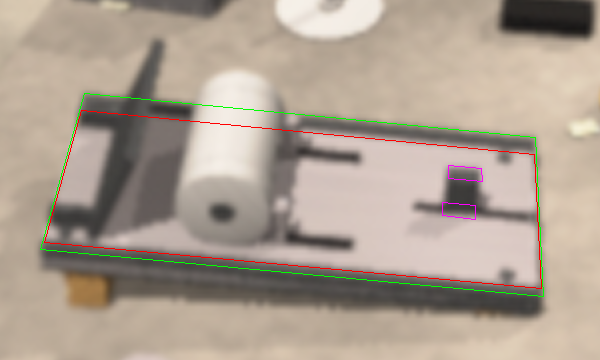

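View pics/ovc.png

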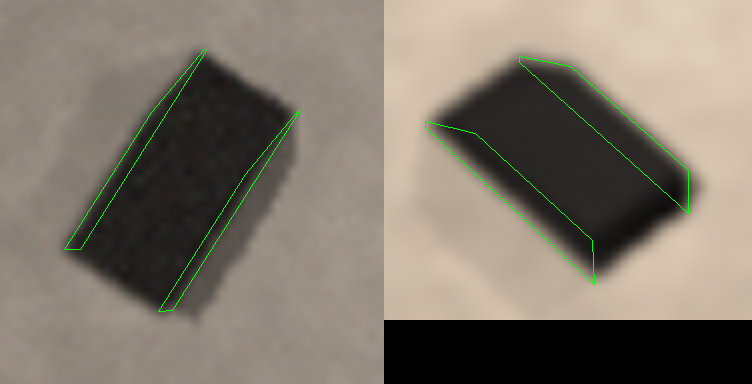

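```bash
cat > rol.py <<'E'
from plate import *
p=np.load('plate.npy'); S=5
I={n:cv2.imread(f'pics/{n}0.png') for n in('side','top')}
out=[]
for s in(30,40,50):
    row=[]
    for n,b in(('top',(270,160,75,80)),('side',(235,215,85,80))):
        im=cv2.resize(I[n],None,fx=S,fy=S,interpolation=cv2.INTER_CUBIC); o=np.array([0,0,0]) if n=='top' else np.array([p[3],p[4],0])
        th=np.linspace(0,2*np.pi,60)
        P=np.vstack([pl(s+35*np.cos(th),y,35+35*np.sin(th)) for y in(-65,65)])
        u=(proj(n,w(P,p[:3])+o)+.5)*S-.5
        cv2.polylines(im,[cv2.convexHull(u.astype(np.float32)).astype(int)],True,(0,255,0),1)
        for yy in(-52,52):
            Q=pl([s-35,s-47,s-47,s-35],[yy-6,yy-6,yy+6,yy+6],34); u=(proj(n,w(Q,p[:3])+o)+.5)*S-.5
            cv2.polylines(im,[u.astype(int)],True,(255,0,255),1)
        x,y,ww,hh=b; row.append(cv2.resize(im[y*S:(y+hh)*S,x*S:(x+ww)*S],None,fx=.66,fy=.66,interpolation=cv2.INTER_AREA))
    out.append(np.vstack(row) if 0 else np.vstack([cv2.copyMakeBorder(r,0,0,0,281-r.shape[1],0) for r in row]))
im=np.hstack(out)[:, :]; print(im.shape); cv2.imwrite('pics/rol.png',cv2.resize(im,(800,int(im.shape[0]*800/im.shape[1]))))
E
python3 rol.py
```

```text
(528, 843, 3)
```

View pics/rol.png

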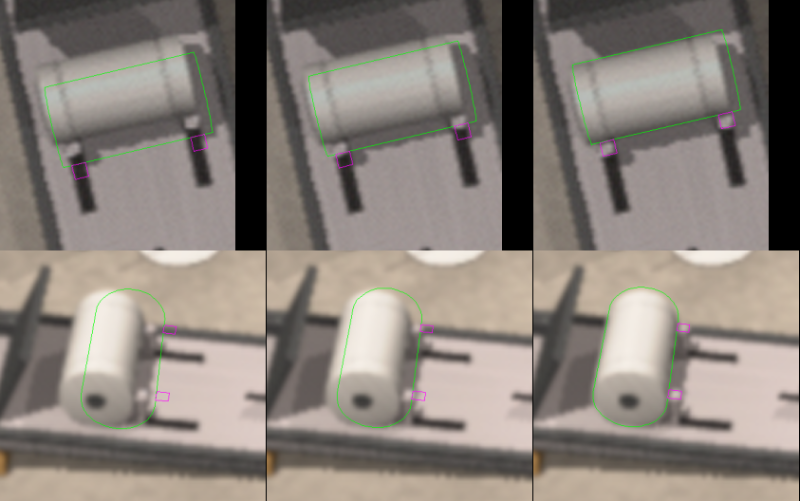

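The wedge model with its nose toward the plate (yaw -33.5°) fits the left piece clearly best. The roller's contact line comes out at slope s≈50 mm. Next is the approach to the chock.

```bash
cat > go.py <<'E'
import sys
from plate import *
from plant import bot
p=np.load('plate.npy')
def rpy(r): 
    from scipy.spatial.transform import Rotation as R
    return R.from_euler('xyz',r).as_matrix()
def plan(t,yaw):
    o=bot.get_obs(); R=rpy(o['tcp_rot']); d=R.T@(np.array(t)-o['tool_pos'])
    dy=(yaw-o['tcp_rot'][2]+np.pi)%(2*np.pi)-np.pi
    print('t',round(o['time'],2),'pos',o['tool_pos'].round(1),'rot',o['tcp_rot'].round(3),'F',o['contact_force'].round(2),'w',round(o['grip_width'],1))
    print('shift tool',d.round(1),'turn deg',round(-np.degrees(dy),1))
def tool_on_plate(s,y,tip_h,lvl=True): # tip height above plate at that spot
    P=w(pl(s,y,0),p[:3])[0]; return [P[0],P[1],P[2]+tip_h+22]
E
python3 -c "
from go import *
print(atz('top',[135,278],35), p)
plan([509.3,340.3,110],2.556)"
```

```text
[[436.88315228 520.5219735   35.        ]] [ 6.29979000e+02  1.73186422e+01  2.16061499e-01 -7.29056820e-01
 -7.06364133e-01]
t 0.2 pos [196.9 486.4 225.4] rot [-3.141 -0.     2.757] F [ 0.16 -0.61  0.51] w 91.8
shift tool [-344.4  -18.1  115.4] turn deg 11.5
```

>>> play_rows --moves '[0,-20,-1,0,1.4,0,-50,-3,0,3,0,-80,-5,5,4,0,-110,-7,10,5,0,-140,-9,15,6,0,-170,-10,20,8,0,-200,-12,30,10,0,-230,-14,40,11.5]'

```text
time: 0.87
tool_pos: [406.3, 386.6, 185.6]
tcp_rot: [3.141, 0.0, 2.554]
contact_force: [-0.0, -0.0, 0.3]
grip_width: 91.9
```

>>> play_rows --moves '[0,-30,-1,10,0,0,-60,-2,25,0,0,-90,-3,45,0,0,-105,-4,60,0,0,-114,-4,70,0,0,-114,-4,75,0,0,-114,-4,75,0,0,-114,-4,75,0]'

```text
time: 1.53
tool_pos: [497.1, 321.9, 111.3]
tcp_rot: [3.141, -0.0, 2.557]
contact_force: [0.3, 0.6, -0.5]
grip_width: 91.7
```

```bash
python3 -c "
from go import *
plan([509.3,340.3,110],2.556);plan([509.3,340.3,24.5],2.556)
for n in('side','top'):
    I=bot.capture(n)['color'][:,:,::-1]; cv2.imwrite(f'pics/{n}1.png',I)
    x,y,ww,hh=(170,215,80,75) if n=='top' else (240,300,100,90)
    cv2.imwrite(f'pics/{n}1z.png',cv2.resize(I[y:y+hh,x:x+ww],None,fx=6,fy=6,interpolation=cv2.INTER_CUBIC))
"
```

```text
t 1.53 pos [497.1 321.9 111.3] rot [ 3.141 -0.     2.557] F [ 0.27  0.64 -0.46] w 91.7
shift tool [-0.  22.1  1.3] turn deg 0.1
t 1.53 pos [497.1 321.9 111.3] rot [ 3.141 -0.     2.557] F [ 0.27  0.64 -0.46] w 91.7
shift tool [-0.1 22.1 86.8] turn deg 0.1
```

View pics/side1z.png

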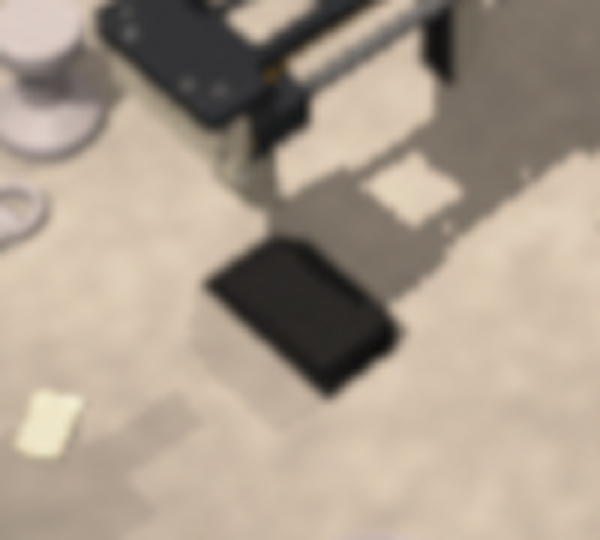

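View pics/top1z.png

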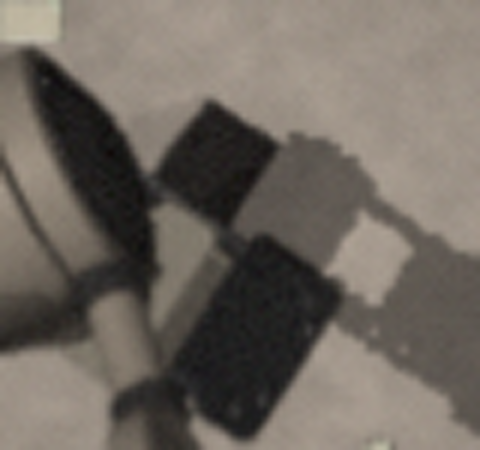

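>>> play_rows --moves '[0,0,12,0,0,0,0,22,0,0,0,0,22,15,0,0,0,22,35,0,0,0,22,55,0,0,0,22,70,0,0,0,22,80,0,0,0,22,80,0]'

```text
time: 2.3
tool_pos: [508.6, 339.5, 29.5]
tcp_rot: [-3.139, -0.001, 2.557]
contact_force: [0.7, -0.7, 0.0]
grip_width: 91.7
```

```bash
python3 -c "
from go import *
plan([509.3,340.3,24.5],2.556)
for n in('side','top'):
    I=bot.capture(n)['color'][:,:,::-1]; cv2.imwrite(f'pics/{n}2.png',I)
    x,y,ww,hh=(170,215,80,75) if n=='top' else (240,300,100,90)
    cv2.imwrite(f'pics/{n}2z.png',cv2.resize(I[y:y+hh,x:x+ww],None,fx=6,fy=6,interpolation=cv2.INTER_CUBIC))
"
```

```text
t 2.3 pos [508.6 339.5  29.5] rot [-3.139e+00 -1.000e-03  2.557e+00] F [ 0.74 -0.67  0.02] w 91.7
shift tool [-0.2  1.   5. ] turn deg 0.1
```

View pics/side2z.png

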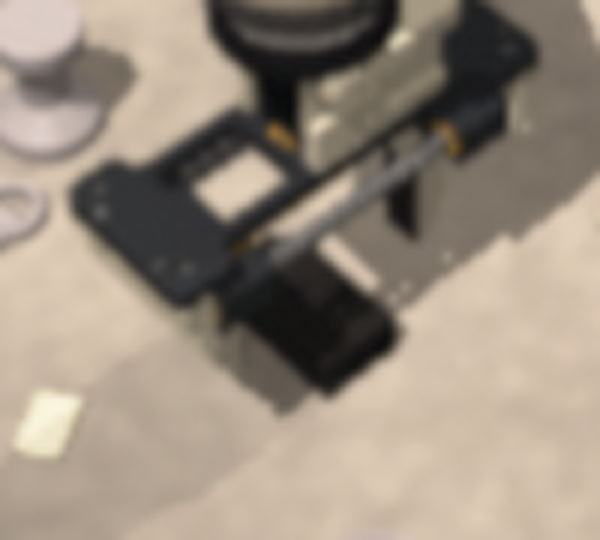

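The fingers straddle the chock, one on each side, so I'll lower and close.

>>> play_rows --moves '[0,0,1,2.5,0,0,0,1,4.5,0,255,0,1,4.5,0,255,0,1,4.5,0,255,0,1,4.5,0,255,0,1,4.5,0,255,0,1,4.5,0,255,0,1,4.5,0]'

```text
time: 3.07
tool_pos: [510.5, 340.1, 26.4]
tcp_rot: [3.141, 0.0, 2.556]
contact_force: [0.3, -0.9, 0.3]
grip_width: 56.3
```

>>> play_rows --moves '[255,0,0,0,0,255,0,0,0,0,255,0,0,0,0]'

```text
time: 3.32
tool_pos: [510.5, 340.2, 26.4]
tcp_rot: [3.141, -0.0, 2.556]
contact_force: [0.2, -0.9, 0.2]
grip_width: 36.4
```

>>> play_rows --moves '[255,0,0,0,0,255,0,0,0,0]'

```text
time: 3.48
tool_pos: [510.5, 340.2, 26.3]
tcp_rot: [3.142, -0.0, 2.556]
contact_force: [0.7, 1.2, -0.7]
grip_width: 22.8
```

>>> play_rows --moves '[255,0,0,-10,0,255,0,0,-25,0,255,0,0,-50,0,255,0,0,-80,0,255,0,0,-105,0,255,0,0,-120,0,255,0,0,-130,0,255,0,0,-130,0]'

```text
time: 4.15
tool_pos: [511.5, 340.7, 159.3]
tcp_rot: [3.137, 0.002, 2.556]
contact_force: [0.1, -0.9, 0.4]
grip_width: 0.7
```

```bash
python3 -c "
from go import *
# held: chock origin 15mm ahead of grasp in chock +x = -tool x
s=-27-15; t=tool_on_plate(s,0,60); print(t); plan([t[0],t[1],160],p[2]+np.pi)
for n in('side','top'):
    I=bot.capture(n)['color'][:,:,::-1]; cv2.imwrite(f'pics/{n}3.png',I)
    x,y,ww,hh=(170,190,90,85) if n=='top' else (240,250,110,100)
    cv2.imwrite(f'pics/{n}3z.png',cv2.resize(I[y:y+hh,x:x+ww],None,fx=6,fy=6,interpolation=cv2.INTER_CUBIC))
"
```

```text
[np.float64(589.180256659701), np.float64(8.363824442210696), np.float64(117.60980454275855)]
t 4.15 pos [511.5 340.7 159.3] rot [3.137e+00 2.000e-03 2.556e+00] F [ 0.06 -0.92  0.38] w 0.7
shift tool [-248.4 -234.    -1.1] turn deg -45.9
```

View pics/side3z.png

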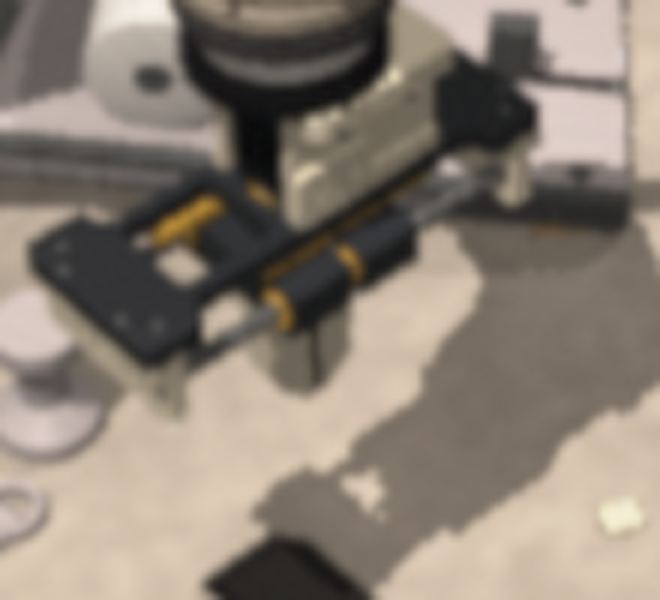

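The jaws shut fully (0.7 mm), so they missed the chock. I'll check how the tool projects against the pictures.

```bash
python3 -c "
from go import *
o=bot.get_obs(); R=rpy(o['tcp_rot'])
for n in('side','top'):
    I=cv2.imread(f'pics/{n}3.png'); x,y,ww,hh=(150,190,110,95) if n=='top' else (240,250,100,95)
    S=6; im=cv2.resize(I[y:y+hh,x:x+ww],None,fx=S,fy=S,interpolation=cv2.INTER_CUBIC)
    f=lambda P:tuple(((proj(n,P)[0]-[x,y]+.5)*S-.5).astype(int))
    t=o['tool_pos']
    cv2.circle(im,f(t),4,(0,0,255),-1); cv2.circle(im,f(t+R@[0,0,22]),4,(0,255,0),-1)
    cv2.line(im,f(t+R@[0,-40,0]),f(t+R@[0,40,0]),(255,0,0),1)
    cv2.line(im,f(t),f(t+R@[30,0,0]),(0,255,255),1)
    Pc=chock(521.8,332,5.698)
    for q in(Pc[:5],Pc[5:]): cv2.polylines(im,[np.array([f(a) for a in q])],True,(0,255,0),1)
    g=np.array([510.5,340.2,4.]); cv2.circle(im,f(g),4,(255,0,255),-1)
    cv2.imwrite(f'pics/{n}3o.png',im)
"
```

```text
(no output)
```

View pics/side3o.png

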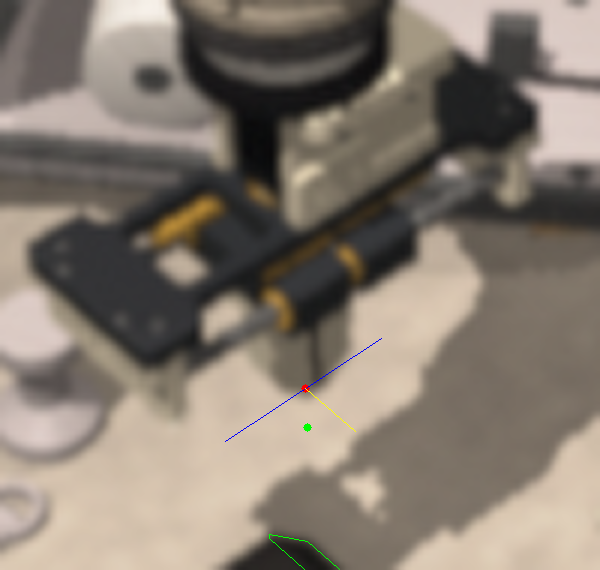

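View pics/top3o.png

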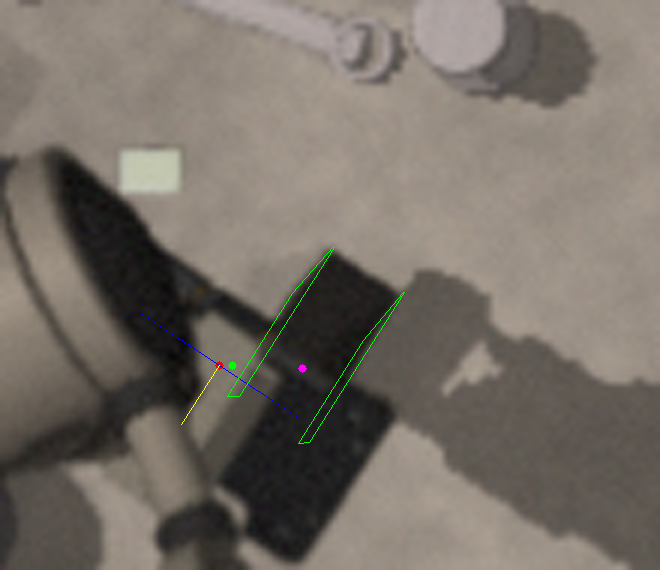

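```bash
python3 -c "
from go import *
I=bot.capture('side')['color'][:,:,::-1]; cv2.imwrite('pics/side4.png',I)
o=bot.get_obs(); print(o['time'],o['tool_pos'],o['tcp_rot'],o['grip_width'],o['joint_positions'].round(4))
ims=[]
for f,t,R,wd in(('side4',o['tool_pos'],rpy(o['tcp_rot']),0),('side2',np.array([508.6,339.5,29.5]),rpy([np.pi,0,2.557]),46)):
    I=cv2.imread(f'pics/{f}.png'); n='side'
    x,y,ww,hh=(235,255,100,125)
    S=4; im=cv2.resize(I[y:y+hh,x:x+ww],None,fx=S,fy=S,interpolation=cv2.INTER_CUBIC)
    f=lambda P:tuple(((proj(n,P)[0]-[x,y]+.5)*S-.5).astype(int))
    for sg in(-1,1):
        for k,c in((0,(0,0,255)),(22,(0,255,0)),(-44,(255,0,0))): 
            cv2.line(im,f(t+R@[-9.5,sg*wd,k]),f(t+R@[9.5,sg*wd,k]),c,1)
    ims.append(im)
cv2.imwrite('pics/cmp.png',np.hstack(ims))
"
```

```text
4.3 [509.87974264 339.83437346 155.21291077] [-3.13991779e+00 -1.02514925e-03  2.55603233e+00] 0.13220954990137568 [ 4.6290e-01  5.6180e-01  1.3687e+00  1.0000e-04  1.2131e+00 -5.2240e-01]
```

View pics/cmp.png

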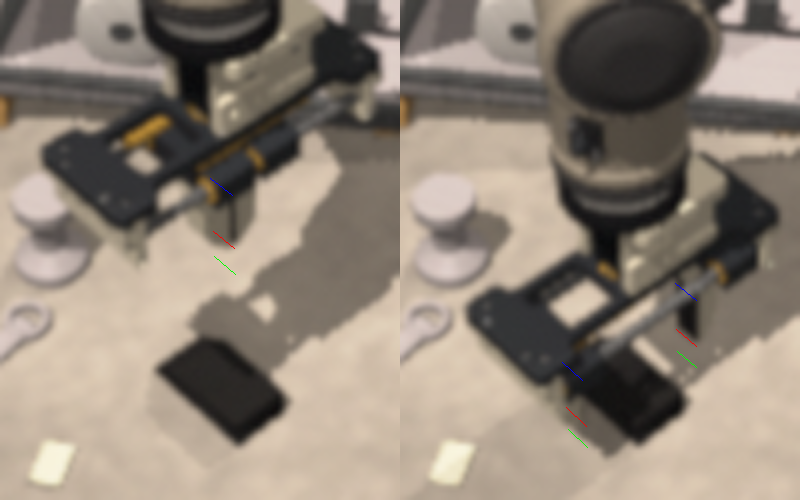

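In both pictures the fingertips appear about 20 mm higher than stated. I'll settle it by touching the bench gently in a free spot.

>>> play_rows --moves '[255,0,-15,0,0,255,0,-40,0,0,255,0,-70,15,0,255,0,-90,40,0,255,0,-100,70,0,255,0,-100,95,0,255,0,-100,112,0,255,0,-100,120,0]'

```text
time: 4.97
tool_pos: [452.9, 255.7, 32.8]
tcp_rot: [-3.136, -0.004, 2.556]
contact_force: [-1.3, 0.1, 0.4]
grip_width: 0.3
```

>>> play_rows --moves '[255,0,0,2,0,255,0,0,4,0,255,0,0,4,0]'

```text
time: 5.22
tool_pos: [455.6, 257.1, 32.6]
tcp_rot: [3.141, 0.0, 2.556]
contact_force: [-0.5, 0.1, -0.3]
grip_width: 0.3
```

```bash
python3 -c "
from go import *
o=bot.get_obs(); print(o['time'],o['tool_pos'],o['contact_force'],o['grip_width'])
R=rpy(o['tcp_rot']); t=o['tool_pos']
I=bot.capture('side')['color'][:,:,::-1]; cv2.imwrite('pics/side5.png',I)
Q=bot.capture('top')['color'][:,:,::-1]; cv2.imwrite('pics/top5.png',Q)
ims=[]
for n,I,(x,y,ww,hh) in(('side',I,(270,255,100,125)),('top',Q,(170,190,100,125))):
    S=4; im=cv2.resize(I[y:y+hh,x:x+ww],None,fx=S,fy=S,interpolation=cv2.INTER_CUBIC)
    f=lambda P:tuple(((proj(n,P)[0]-[x,y]+.5)*S-.5).astype(int))
    for k,c in((0,(0,0,255)),(22,(0,255,0)),(-44,(255,0,0))): 
            cv2.line(im,f(t+R@[-9.5,0,k]),f(t+R@[9.5,0,k]),c,1)
    ims.append(im)
cv2.imwrite('pics/cmp2.png',np.hstack(ims))
"
```

```text
5.2167 [455.56296502 257.07036283  32.56483553] [-0.53365614  0.08374279 -0.28288064] 0.3485680107653023
```

View pics/cmp2.png

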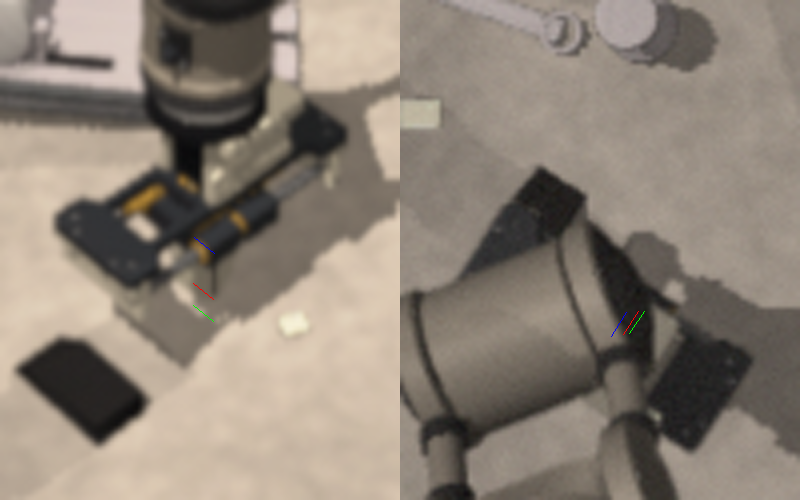

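>>> play_rows --moves '[255,0,0,2,0,255,0,0,4,0,255,0,0,6,0,255,0,0,8,0,255,0,0,8,0]'

```text
time: 5.73
tool_pos: [455.0, 256.7, 24.0]
tcp_rot: [-3.141, -0.0, 2.556]
contact_force: [-0.1, -0.7, -0.2]
grip_width: 0.4
```

>>> play_rows --moves '[255,0,0,1.5,0,255,0,0,3,0,255,0,0,3,0]'

```text
time: 5.98
tool_pos: [455.1, 256.8, 21.0]
tcp_rot: [-3.141, -0.0, 2.556]
contact_force: [0.2, 0.0, -0.1]
grip_width: 0.2
```

>>> play_rows --moves '[255,0,0,1.5,0,255,0,0,3,0,255,0,0,4,0,255,0,0,4,0]'

```text
time: 6.32
tool_pos: [455.1, 256.8, 17.1]
tcp_rot: [-3.141, -0.0, 2.556]
contact_force: [-0.1, 0.6, 0.2]
grip_width: 0.5
```

>>> play_rows --moves '[255,0,0,1.5,0,255,0,0,3,0,255,0,0,4,0,255,0,0,4,0]'

```text
time: 6.65
tool_pos: [455.1, 256.8, 13.1]
tcp_rot: [-3.141, -0.0, 2.556]
contact_force: [0.1, -0.3, 0.5]
grip_width: 0.2
```

>>> play_rows --moves '[255,0,0,1,0,255,0,0,2,0,255,0,0,3,0,255,0,0,3,0]'

```text
time: 6.98
tool_pos: [455.1, 256.8, 10.1]
tcp_rot: [-3.141, -0.0, 2.556]
contact_force: [0.2, 0.5, 0.0]
grip_width: 0.6
```

>>> play_rows --moves '[255,0,0,1,0,255,0,0,2,0,255,0,0,2,0]'

```text
time: 7.23
tool_pos: [455.2, 256.8, 8.2]
tcp_rot: [-3.141, -0.0, 2.556]
contact_force: [-0.6, -0.6, -0.3]
grip_width: 0.5
```

>>> play_rows --moves '[255,0,0,1,0,255,0,0,2,0,255,0,0,2,0]'

```text
time: 7.48
tool_pos: [455.1, 256.8, 6.1]
tcp_rot: [-3.141, -0.0, 2.556]
contact_force: [0.5, 0.5, 0.0]
grip_width: 0.4
```

>>> play_rows --moves '[255,0,0,0.5,0,255,0,0,1,0,255,0,0,1,0]'

```text
time: 7.73
tool_pos: [455.2, 256.8, 5.3]
tcp_rot: [3.142, -0.0, 2.556]
contact_force: [-0.7, 0.0, 0.0]
grip_width: 0.4
```

>>> play_rows --moves '[255,0,0,0.5,0,255,0,0,1,0,255,0,0,1,0]'

```text
time: 7.98
tool_pos: [455.2, 256.8, 4.3]
tcp_rot: [-3.142, -0.0, 2.556]
contact_force: [0.2, -0.2, 0.5]
grip_width: 0.6
```

>>> play_rows --moves '[255,0,0,0.5,0,255,0,0,1,0,255,0,0,1,0]'

```text
time: 8.23
tool_pos: [455.2, 256.8, 3.3]
tcp_rot: [-3.142, -0.0, 2.556]
contact_force: [-0.4, 0.4, -0.9]
grip_width: 0.3
```

```bash
python3 -c "
from go import *
o=bot.get_obs(); print(o['time'],o['tool_pos'],o['contact_force'],o['grip_width'])
R=rpy(o['tcp_rot']); t=o['tool_pos']
I=bot.capture('side')['color'][:,:,::-1]; cv2.imwrite('pics/side6.png',I)
n='side';x,y,ww,hh=(270,255,100,125)
S=4; im=cv2.resize(I[y:y+hh,x:x+ww],None,fx=S,fy=S,interpolation=cv2.INTER_CUBIC)
f=lambda P:tuple(((proj(n,P)[0]-[x,y]+.5)*S-.5).astype(int))
for k,c in((0,(0,0,255)),(22,(0,255,0)),(-44,(255,0,0))): 
            cv2.line(im,f(t+R@[-9.5,0,k]),f(t+R@[9.5,0,k]),c,1)
cv2.imwrite('pics/cmp3.png',im)
"
```

```text
8.2333 [455.2047559  256.81347816   3.25058147] [-0.36980154  0.44633562 -0.89781445] 0.2898334611041914
```

View pics/cmp3.png

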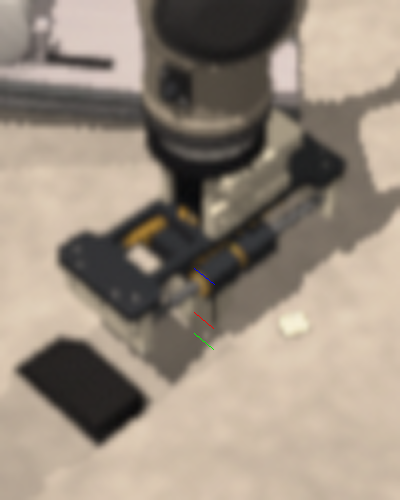

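>>> play_rows --moves '[255,0,0,0.5,0,255,0,0,1,0,255,0,0,1,0]'

```text
time: 8.53
tool_pos: [455.2, 256.8, 2.2]
tcp_rot: [-3.142, -0.0, 2.556]
contact_force: [-0.1, -1.5, -0.0]
grip_width: 0.5
```

>>> play_rows --moves '[255,0,0,0.5,0,255,0,0,1,0,255,0,0,1,0]'

```text
time: 8.78
tool_pos: [455.2, 256.8, 1.2]
tcp_rot: [-3.142, -0.0, 2.556]
contact_force: [0.1, -0.8, 0.2]
grip_width: 0.4
```

>>> play_rows --moves '[255,0,0,0.5,0,255,0,0,1,0,255,0,0,1,0]'

```text
time: 9.03
tool_pos: [455.2, 256.8, 0.2]
tcp_rot: [-3.142, -0.0, 2.556]
contact_force: [-0.4, 0.0, 0.2]
grip_width: 0.8
```

>>> play_rows --moves '[255,0,0,0.5,0,255,0,0,1,0,255,0,0,1,0]'

```text
time: 9.28
tool_pos: [455.3, 256.9, -0.6]
tcp_rot: [3.141, 0.0, 2.556]
contact_force: [-0.6, 0.6, 1.7]
grip_width: 0.6
```

>>> play_rows --moves '[255,0,0,0.5,0,255,0,0,1,0,255,0,0,1,0]'

```text
time: 9.53
tool_pos: [455.3, 256.8, -0.7]
tcp_rot: [3.141, 0.0, 2.556]
contact_force: [-2.4, -1.1, 10.1]
grip_width: 0.4
```

>>> play_rows --moves '[255,0,0,0.5,0,255,0,0,1,0,255,0,0,1,0]'

```text
time: 9.78
tool_pos: [455.3, 256.9, -0.8]
tcp_rot: [3.141, 0.001, 2.556]
contact_force: [-6.4, -2.0, 20.5]
grip_width: 0.2
```

```bash
python3 -c "
from go import *
o=bot.get_obs(); print(o['time'],o['tool_pos'],o['contact_force'],o['grip_width'],o['joint_positions'].round(4))
R=rpy(o['tcp_rot']); t=o['tool_pos']
I=bot.capture('side')['color'][:,:,::-1]; cv2.imwrite('pics/side7.png',I)
n='side';x,y,ww,hh=(275,300,75,75)
S=8; im=cv2.resize(I[y:y+hh,x:x+ww],None,fx=S,fy=S,interpolation=cv2.INTER_CUBIC)
cv2.imwrite('pics/cmp4.png',im)
"
```

```text
9.7833 [455.29719579 256.85064631  -0.75286912] [-6.42217062 -2.04173148 20.49108918] 0.21208851899570577 [ 3.6700e-01  6.2990e-01  1.7811e+00 -1.0000e-04  7.2980e-01 -6.1840e-01]
```

View pics/cmp4.png

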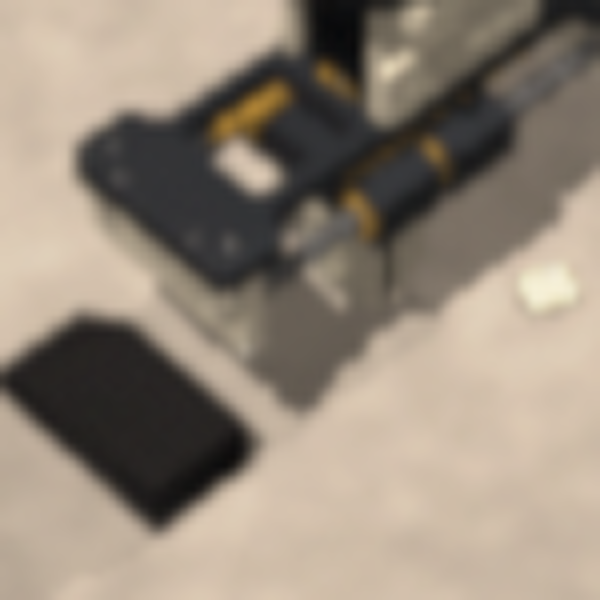

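>>> play_rows --moves '[255,0,0,-1,0,255,0,0,-3,0,255,0,0,-3,0]'

```text
time: 10.08
tool_pos: [455.5, 256.9, 0.6]
tcp_rot: [3.141, 0.0, 2.556]
contact_force: [0.6, 0.8, 0.7]
grip_width: 0.5
```

```bash
python3 -c "
from go import *
o=bot.get_obs(); print(o['time'],o['tool_pos'],o['contact_force'],o['grip_width'])
R=rpy(o['tcp_rot']); t=o['tool_pos']
I=cv2.imread('pics/side7.png')
n='side';x,y,ww,hh=(300,310,50,40)
S=14; im=cv2.resize(I[y:y+hh,x:x+ww],None,fx=S,fy=S,interpolation=cv2.INTER_CUBIC)
f=lambda P:tuple(((proj(n,P)[0]-[x,y]+.5)*S-.5).astype(int))
t=np.array([455.3,256.9,0])
R=rpy([np.pi,0,2.556])
B=[f(t+R@[a,b,0]) for a,b in((-10,-19),(10,-19),(10,19),(-10,19))]
cv2.polylines(im,[np.array(B)],True,(0,255,0),1); cv2.circle(im,f(t),3,(0,0,255),-1)
im=np.clip(im.astype(float)*1.5,0,255)
cv2.imwrite('pics/cmp5.png',im)
"
```

```text
10.0833 [455.45035567 256.92504831   0.6090748 ] [0.56776502 0.75284948 0.74030366] 0.4525667276232225[ WARN:0@0.510] global loadsave.cpp:1063 imwrite_ Unsupported depth image for selected encoder is fallbacked to CV_8U.
```

View pics/cmp5.png

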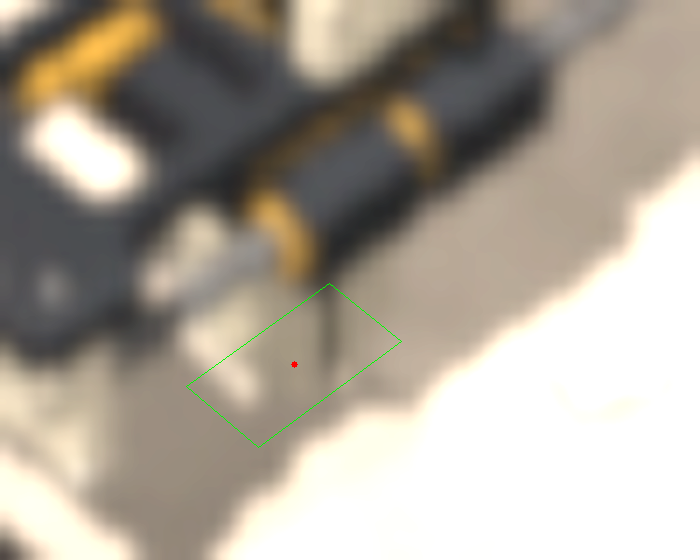

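The bench contact comes at reported z ≈ -0.6, so the reported TCP is really at the fingertips, about 22 mm off from what the text says. The picture agrees: the finger split ends where z=0 projects. I'll use "tip = TCP" from here and regrasp with the fingers lower.

>>> play_rows --moves '[0,0,0,-10,0,0,0,0,-30,0,0,0,10,-55,0,0,0,35,-70,0,0,0,65,-70,0,0,0,90,-70,0,0,0,99,-70,0,0,0,99,-70,0]'

```text
time: 10.75
tool_pos: [510.9, 341.1, 70.7]
tcp_rot: [3.14, 0.001, 2.557]
contact_force: [0.5, -0.9, 0.3]
grip_width: 49.0
```

```bash
python3 -c "
from go import *
plan([509.3,340.3,3],2.556)"
```

```text
t 10.75 pos [510.9 341.1  70.7] rot [3.140e+00 1.000e-03 2.557e+00] F [ 0.46 -0.92  0.28] w 49.0
shift tool [ 0.9 -1.6 67.7] turn deg 0.1
```

>>> play_rows --moves '[0,0,-1,5,0,0,0,-1,10,0,0,0,-1,15,0,0,0,-1,20,0,0,0,-1,25,0,0,0,-1,30,0,0,0,-1,35,0,0,0,-1,40,0]'

```text
time: 11.42
tool_pos: [509.4, 338.4, 29.8]
tcp_rot: [-3.142, -0.0, 2.556]
contact_force: [-0.7, 0.2, 0.1]
grip_width: 91.2
```

>>> play_rows --moves '[0,0,0,8,0,0,0,0,16,0,0,0,0,22,0,0,0,0,26,0,0,0,0,26,0,0,0,0,26,0]'

```text
time: 11.92
tool_pos: [509.3, 338.5, 4.1]
tcp_rot: [-3.141, -0.0, 2.556]
contact_force: [0.8, 0.4, 0.5]
grip_width: 91.9
```

```bash
python3 -c "
from go import *
plan([509.3,340.3,3],2.556)"
```

```text
t 11.92 pos [509.3 338.5   4.1] rot [-3.141 -0.     2.556] F [0.78 0.37 0.51] w 91.9
shift tool [1.  1.5 1.1] turn deg 0.0
```

>>> play_rows --moves '[255,1,1.5,1,0,255,1,1.5,1,0,255,1,1.5,1,0,255,1,1.5,1,0,255,1,1.5,1,0,255,1,1.5,1,0,255,1,1.5,1,0,255,1,1.5,1,0]'

```text
time: 12.58
tool_pos: [509.4, 340.3, 3.4]
tcp_rot: [3.141, -0.0, 2.556]
contact_force: [-0.7, 0.1, -0.5]
grip_width: 43.2
```

>>> play_rows --moves '[255,0,0,0,0,255,0,0,0,0,255,0,0,0,0,255,0,0,0,0,255,0,0,0,0]'

```text
time: 13.0
tool_pos: [509.4, 340.3, 3.4]
tcp_rot: [3.142, 0.0, 2.556]
contact_force: [0.4, -0.5, 1.6]
grip_width: 39.8
```

Gripped at 39.8 mm. I'll lift and carry it over the plate.

>>> play_rows --moves '[255,0,0,-5,0,255,0,0,-15,0,255,0,0,-35,0,255,0,0,-60,0,255,0,0,-85,0,255,0,0,-110,0,255,0,0,-125,0,255,0,0,-130,0]'

```text
time: 13.67
tool_pos: [510.7, 341.0, 137.4]
tcp_rot: [3.136, 0.003, 2.556]
contact_force: [0.8, 0.9, -0.9]
grip_width: 39.7
```

```bash
python3 -c "
from go import *
t=tool_on_plate(-42,0,0); plan([t[0],t[1],133],p[2]+np.pi); print(t)"
```

```text
t 13.67 pos [510.7 341.  137.4] rot [3.136e+00 3.000e-03 2.556e+00] F [ 0.79  0.92 -0.89] w 39.7
shift tool [-249.2 -233.9    3.9] turn deg -45.9
[np.float64(589.180256659701), np.float64(8.363824442210696), np.float64(57.60980454275855)]
```

>>> play_rows --moves '[255,-8,-8,0,-2,255,-24,-23,0,-5,255,-44,-42,0,-9,255,-66,-62,0,-13,255,-88,-83,0,-17,255,-108,-101,0,-21,255,-125,-117,0,-24,255,-140,-131,0,-27]'

```text
time: 14.33
tool_pos: [553.5, 152.0, 132.9]
tcp_rot: [-3.141, -0.001, 3.029]
contact_force: [0.4, 0.4, -1.3]
grip_width: 39.5
```

```bash
python3 -c "
from go import *
t=tool_on_plate(-42,0,0); plan([t[0],t[1],133],p[2]+np.pi)"
```

```text
t 14.33 pos [553.5 152.  132.9] rot [-3.141e+00 -1.000e-03  3.029e+00] F [ 0.42  0.43 -1.26] w 39.5
shift tool [-5.160e+01 -1.387e+02 -1.000e-01] turn deg -18.8
```

>>> play_rows --moves '[255,-7,-20,0,-3,255,-15,-42,0,-6,255,-25,-66,0,-9,255,-34,-90,0,-12,255,-42,-112,0,-15,255,-48,-129,0,-17,255,-51.5,-138.5,0,-18.8,255,-51.5,-138.5,0,-18.8]'

```text
time: 15.0
tool_pos: [589.1, 8.1, 132.8]
tcp_rot: [-3.141, -0.001, -2.929]
contact_force: [-0.6, 0.3, -2.2]
grip_width: 39.7
```

>>> play_rows --moves '[255,0,0,0,0,255,0,0,0,0]'

```text
time: 15.17
tool_pos: [588.6, 11.0, 133.0]
tcp_rot: [3.141, -0.001, -2.928]
contact_force: [0.2, 0.0, -1.3]
grip_width: 39.6
```

```bash
cat > look.py <<'E'
import sys
from go import *
k=sys.argv[1]; Z=[]
for n,(x,y,ww,hh) in(('side',(200,170,160,125)),('top',(255,125,110,165))):
    I=bot.capture(n)['color'][:,:,::-1]; cv2.imwrite(f'pics/{n}_{k}.png',I)
    cv2.imwrite(f'pics/{n}_{k}z.png',cv2.resize(I[y:y+hh,x:x+ww],None,fx=4 if n=='side' else 3.6,fy=4 if n=='side' else 3.6,interpolation=cv2.INTER_CUBIC))
E
python3 look.py a; python3 -c "
from go import *
t=tool_on_plate(-42,0,0); plan([t[0],t[1],133],p[2]+np.pi)"
```

```text
t 15.27 pos [588.7  11.3 133.2] rot [ 3.141 -0.    -2.927] F [ 0.17  0.65 -1.38] w 39.4
shift tool [ 0.2 -3.   0.2] turn deg -0.1
```

View pics/side_az.png

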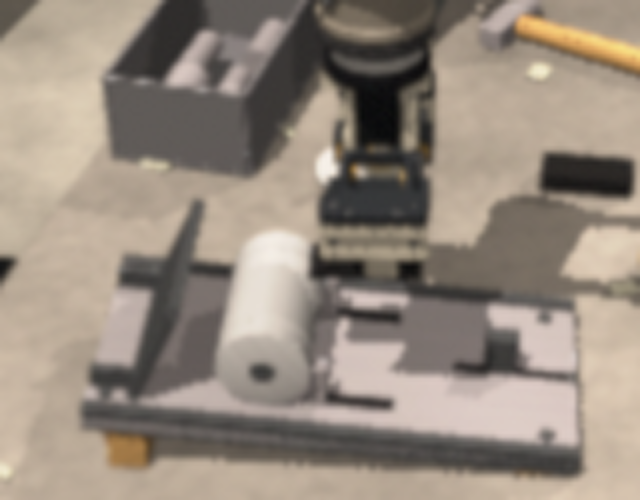

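View pics/top_az.png

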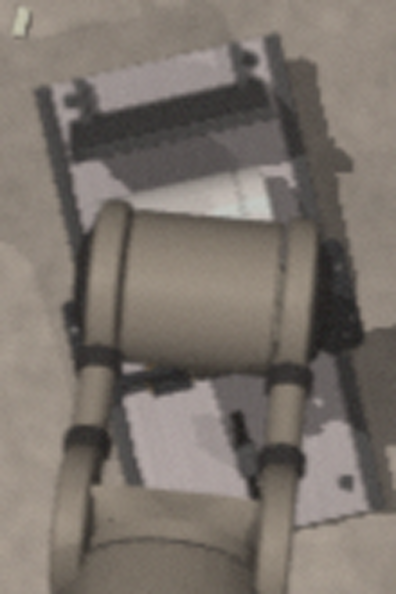

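>>> play_rows --moves '[255,0,-1.5,5,0,255,0,-3,15,0,255,0,-3,30,0,255,0,-3,48,0,255,0,-3,63,0,255,0,-3,73,0,255,0,-3,80,0,255,0,-3,80,0]'

```text
time: 15.93
tool_pos: [588.8, 7.6, 51.4]
tcp_rot: [3.141, -0.003, -2.928]
contact_force: [-0.2, -0.3, -0.6]
grip_width: 39.7
```

>>> play_rows --moves '[255,0,0,1,0,255,0,0,2,0,255,0,0,3,0,255,0,0,4,0,255,0,0,4,0,255,0,0,4,0]'

```text
time: 16.43
tool_pos: [590.0, 7.3, 49.6]
tcp_rot: [-3.141, 0.001, -2.928]
contact_force: [0.6, -1.0, -0.7]
grip_width: 39.5
```

>>> play_rows --moves '[255,0,0,1,0,255,0,0,2,0,255,0,0,3,0,255,0,0,3,0]'

```text
time: 16.77
tool_pos: [589.5, 7.4, 46.1]
tcp_rot: [3.141, -0.0, -2.928]
contact_force: [0.0, 0.1, -1.8]
grip_width: 40.0
```

```bash
python3 look.py b; python3 -c "
from go import *
plan([589.2,8.4,45],p[2]+np.pi)"
```

```text
t 16.87 pos [589.6   7.4  46.2] rot [ 3.141 -0.    -2.928] F [ 0.27 -0.37 -1.91] w 39.9
shift tool [0.2 1.1 1.2] turn deg -0.1
```

View pics/side_bz.png

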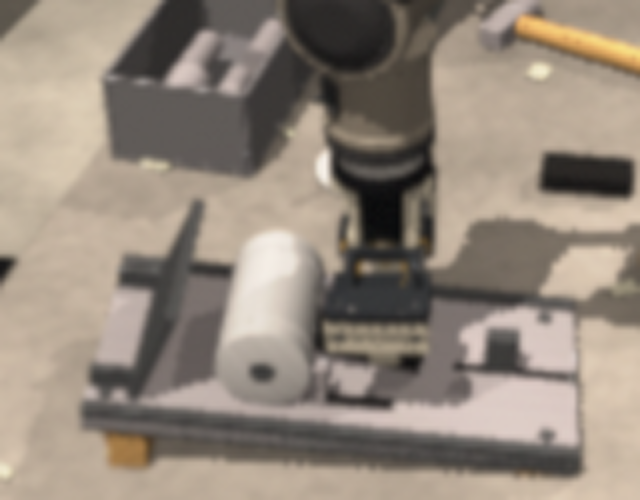

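>>> play_rows --moves '[255,0,0,0.7,0,255,0,0,1.4,0,255,0,0,1.4,0]'

```text
time: 17.12
tool_pos: [589.6, 7.4, 44.8]
tcp_rot: [3.141, -0.0, -2.928]
contact_force: [0.1, 0.8, -0.7]
grip_width: 39.5
```

>>> play_rows --moves '[255,0,0,0.5,0,255,0,0,1,0,255,0,0,1,0]'

```text
time: 17.37
tool_pos: [589.6, 7.4, 43.8]
tcp_rot: [3.141, -0.0, -2.928]
contact_force: [-0.0, 0.6, -1.1]
grip_width: 39.9
```

>>> play_rows --moves '[255,0,0,0.5,0,255,0,0,1,0,255,0,0,1,0]'

```text
time: 17.62
tool_pos: [589.8, 7.4, 43.3]
tcp_rot: [-3.142, 0.0, -2.928]
contact_force: [-0.3, 0.1, 2.0]
grip_width: 39.6
```

>>> play_rows --moves '[255,0,0,0.5,0,255,0,0,1,0,255,0,0,1,0]'

```text
time: 17.87
tool_pos: [590.0, 7.4, 43.1]
tcp_rot: [-3.141, 0.001, -2.928]
contact_force: [-3.7, 0.8, 8.2]
grip_width: 40.0
```

>>> play_rows --moves '[255,0,0,-0.8,0,255,0,0,-0.8,0,80,0,0,-0.8,0,80,0,0,-0.8,0,80,0,0,-0.8,0,80,0,0,-0.8,0,80,0,0,-0.8,0,80,0,0,-0.8,0]'

```text
time: 18.53
tool_pos: [589.6, 7.4, 42.5]
tcp_rot: [3.141, -0.0, -2.928]
contact_force: [-0.3, 0.0, -1.1]
grip_width: 63.1
```

>>> play_rows --moves '[80,0,0,-5,0,80,0,0,-15,0,80,0,0,-35,0,80,0,0,-60,0,80,0,0,-80,0,80,0,0,-90,0,80,0,0,-90,0]'

```text
time: 19.12
tool_pos: [591.2, 7.2, 136.0]
tcp_rot: [-3.14, 0.006, -2.928]
contact_force: [0.7, -0.2, 0.0]
grip_width: 63.2
```

```bash
python3 look.py c; python3 -c "
from go import *
t=tool_on_plate(-90,0,0); plan([t[0],t[1],133],p[2]+np.pi); print(t)"
```

```text
t 19.22 pos [589.5   7.4 132.6] rot [ 3.142  0.    -2.928] F [-0.28 -0.06 -0.55] w 63.2
shift tool [47.8  0.9 -0.4] turn deg -0.1
[np.float64(542.553121918261), np.float64(-1.8702530369247654), np.float64(52.59243830591119)]
```

View pics/side_cz.png

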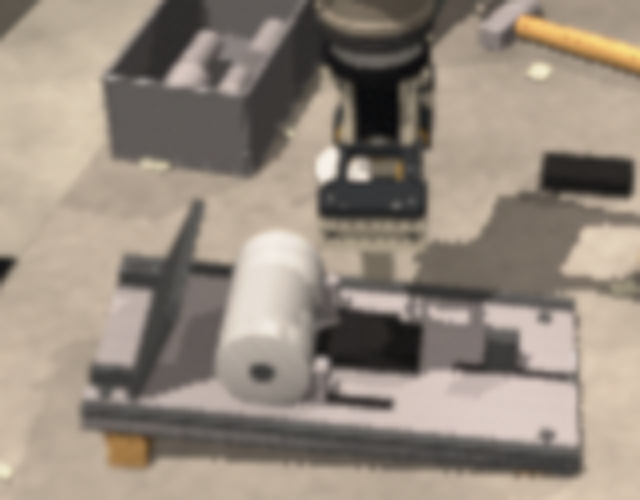

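The chock sits on the plate, nose uphill between the bolts, with its tail near side (420,370) and the grip at (503,345). I'll close the fingers and come down in the gap between tail and grip.

>>> play_rows --moves '[255,10,0,0,0,255,25,0,0,0,255,40,0,0,0,255,51,0,0,0,255,51,0,0,0,255,51,0,0,0,255,51,0,0,0,255,51,0,0,0]'

```text
time: 19.88
tool_pos: [540.4, -3.4, 132.3]
tcp_rot: [3.141, -0.0, -2.928]
contact_force: [-0.6, -0.0, -0.5]
grip_width: 14.1
```

>>> play_rows --moves '[255,0,0,5,0,255,0,0,15,0,255,0,0,25,0,255,0,0,35,0,255,0,0,42,0,255,0,0,45,0,255,0,0,45,0]'

```text
time: 20.47
tool_pos: [539.2, -3.4, 86.5]
tcp_rot: [3.141, -0.002, -2.928]
contact_force: [0.4, -0.5, -0.7]
grip_width: 0.6
```

```bash
python3 look.py d; python3 -c "
from go import *
t=tool_on_plate(-93,0,0); plan([t[0],t[1],34.5],p[2]+np.pi); print(t)"
```

```text
t 20.57 pos [540.   -3.5  87.7] rot [ 3.142  0.    -2.928] F [-0.29  0.39 -0.63] w 0.6
shift tool [ 0.2  1.  53.2] turn deg -0.1
[np.float64(539.638925996921), np.float64(-2.509882879370732), np.float64(52.27885291610823)]
```

View pics/side_dz.png

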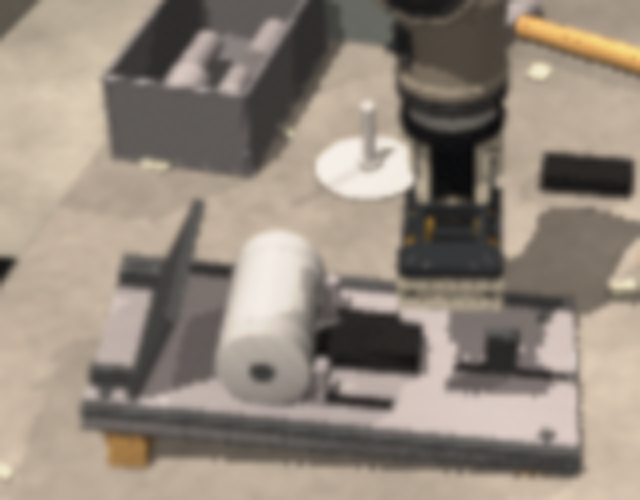

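>>> play_rows --moves '[255,0,1,6,0,255,0,1,14,0,255,0,1,22,0,255,0,1,28,0,255,0,1,32,0,255,0,1,36,0,255,0,1,36,0]'

```text
time: 21.15
tool_pos: [539.1, -2.4, 50.7]
tcp_rot: [3.141, -0.001, -2.928]
contact_force: [0.8, 0.2, -0.3]
grip_width: 0.4
```

>>> play_rows --moves '[255,0,0,4,0,255,0,0,8,0,255,0,0,12,0,255,0,0,15,0,255,0,0,16,0,255,0,0,16,0]'

```text
time: 21.65
tool_pos: [539.4, -2.5, 35.4]
tcp_rot: [3.141, -0.001, -2.928]
contact_force: [-0.8, 0.3, 1.3]
grip_width: 0.6
```

```bash
python3 look.py e; python3 -c "
from go import *
t=tool_on_plate(-93,0,0); plan([t[0],t[1],34.5],p[2]+np.pi); print(t)"
```

```text
t 21.75 pos [539.7  -2.5  35.8] rot [ 3.142  0.    -2.928] F [0.18 0.62 0.37] w 0.6
shift tool [ 0.1 -0.   1.3] turn deg -0.1
[np.float64(539.638925996921), np.float64(-2.509882879370732), np.float64(52.27885291610823)]
```

View pics/side_ez.png

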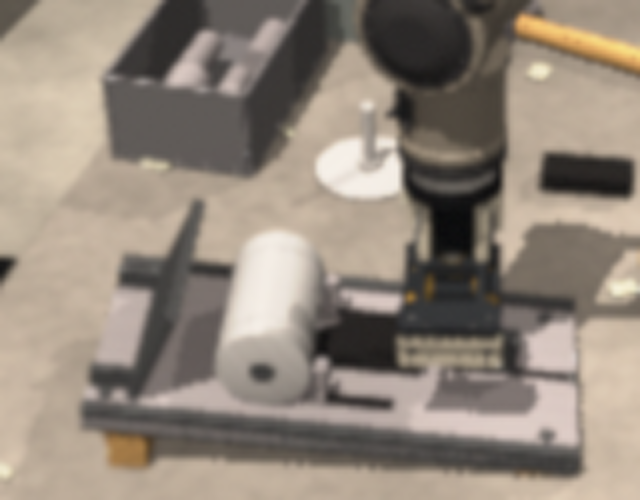

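Fingers are behind the tail with no contact forces. I'll start pushing uphill along the slope: -x, and 0.105 of that up in z.

>>> play_rows --moves '[255,-1.5,0,-0.15,0,255,-3,0,-0.3,0,255,-4.5,0,-0.5,0,255,-6,0,-0.6,0,255,-7.5,0,-0.8,0,255,-9,0,-0.95,0]'

```text
time: 22.25
tool_pos: [548.6, -0.5, 36.7]
tcp_rot: [3.142, 0.0, -2.928]
contact_force: [-0.1, -0.2, -0.2]
grip_width: 0.6
```

>>> play_rows --moves '[255,-1,0,-0.1,0,255,-2,0,-0.2,0,255,-3,0,-0.3,0,255,-4,0,-0.4,0]'

```text
time: 22.58
tool_pos: [552.2, 0.3, 37.0]
tcp_rot: [3.141, -0.001, -2.928]
contact_force: [-1.5, 0.3, 0.5]
grip_width: 0.3
```

>>> play_rows --moves '[255,-1,0,-0.1,0,255,-2,0,-0.2,0,255,-3,0,-0.3,0,255,-4,0,-0.4,0]'

```text
time: 22.92
tool_pos: [556.2, 1.2, 37.4]
tcp_rot: [3.141, -0.0, -2.928]
contact_force: [-1.2, 0.1, 0.3]
grip_width: 0.6
```

>>> play_rows --moves '[255,-1,0,-0.1,0,255,-2,0,-0.2,0,255,-3,0,-0.3,0,255,-4,0,-0.4,0,255,-5,0,-0.5,0,255,-6,0,-0.6,0,255,-7,0,-0.7,0,255,-8,0,-0.85,0]'

```text
time: 23.58
tool_pos: [564.2, 2.8, 38.3]
tcp_rot: [3.142, 0.0, -2.928]
contact_force: [-1.0, 0.5, 0.1]
grip_width: 0.6
```

>>> play_rows --moves '[255,-1,0,-0.1,0,255,-2,0,-0.2,0,255,-2,0,-0.2,0]'

```text
time: 23.83
tool_pos: [566.3, 3.3, 38.5]
tcp_rot: [-3.142, 0.001, -2.928]
contact_force: [0.0, 0.4, -0.0]
grip_width: 0.3
```

>>> play_rows --moves '[255,-1,0,-0.1,0,255,-2,0,-0.2,0,255,-2,0,-0.2,0]'

```text
time: 24.08
tool_pos: [568.2, 3.7, 38.7]
tcp_rot: [3.142, 0.0, -2.928]
contact_force: [-0.4, -0.6, 0.5]
grip_width: 0.3
```

>>> play_rows --moves '[255,-1,0,-0.1,0,255,-2,0,-0.2,0,255,-2,0,-0.2,0]'

```text
time: 24.33
tool_pos: [569.0, 4.1, 38.8]
tcp_rot: [3.141, -0.002, -2.928]
contact_force: [-4.1, -1.5, 3.5]
grip_width: 0.4
```

>>> play_rows --moves '[255,-0.5,0,-0.05,0,255,-1,0,-0.1,0,255,-1,0,-0.1,0]'

```text
time: 24.58
tool_pos: [569.9, 4.2, 38.9]
tcp_rot: [3.141, -0.002, -2.928]
contact_force: [-4.7, -1.5, 3.5]
grip_width: 0.5
```

```bash
python3 look.py f; python3 -c "
from go import *
I=cv2.imread('pics/side_f.png')[250:285,255:325]; cv2.imwrite('pics/fz.png',np.clip(1.6*cv2.resize(I,None,fx=11,fy=11,interpolation=cv2.INTER_CUBIC).astype(float),0,255).astype(np.uint8))
plan([0,0,0],0)"
```

```text
t 24.68 pos [569.9   4.3  38.9] rot [ 3.141e+00 -2.000e-03 -2.928e+00] F [-4.37 -0.49  2.35] w 0.7
shift tool [557.7 116.8  40.2] turn deg -167.7
```

View pics/fz.png

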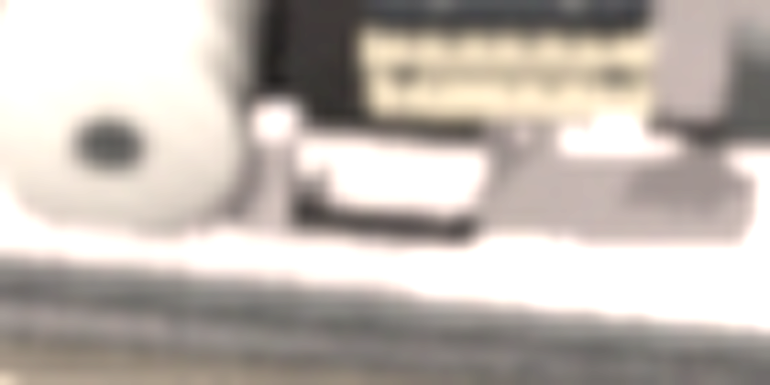

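>>> play_rows --moves '[255,-0.7,0,-0.07,0,255,-1.4,0,-0.15,0,255,-2,0,-0.2,0,255,-2.7,0,-0.3,0,255,-2.7,0,-0.3,0]'

```text
time: 25.1
tool_pos: [572.7, 4.9, 39.2]
tcp_rot: [3.141, -0.002, -2.928]
contact_force: [-5.2, -1.1, 2.5]
grip_width: 0.5
```

>>> play_rows --moves '[255,-0.5,0,-0.05,0,255,-1,0,-0.1,0,255,-1,0,-0.1,0]'

```text
time: 25.35
tool_pos: [573.8, 5.1, 39.3]
tcp_rot: [3.141, -0.002, -2.928]
contact_force: [-5.2, -0.8, 2.6]
grip_width: 0.3
```

>>> play_rows --moves '[255,-0.5,0,-0.05,0,255,-1,0,-0.1,0,255,-1,0,-0.1,0]'

```text
time: 25.6
tool_pos: [575.0, 5.3, 39.4]
tcp_rot: [3.141, -0.001, -2.928]
contact_force: [-4.5, 0.1, 1.7]
grip_width: 0.3
```

>>> play_rows --moves '[255,-0.5,0,-0.05,0,255,-1,0,-0.1,0,255,-1,0,-0.1,0]'

```text
time: 25.85
tool_pos: [576.1, 5.5, 39.6]
tcp_rot: [3.141, -0.001, -2.928]
contact_force: [-4.5, -0.1, 2.4]
grip_width: 0.3
```

>>> play_rows --moves '[255,-0.5,0,-0.05,0,255,-1,0,-0.1,0,255,-1,0,-0.1,0]'

```text
time: 26.1
tool_pos: [577.2, 5.7, 39.7]
tcp_rot: [3.141, -0.0, -2.928]
contact_force: [-4.1, -1.0, 1.9]
grip_width: 0.4
```

>>> play_rows --moves '[255,-0.5,0,-0.05,0,255,-1,0,-0.1,0,255,-1,0,-0.1,0]'

```text
time: 26.35
tool_pos: [578.2, 5.9, 39.8]
tcp_rot: [3.141, -0.0, -2.928]
contact_force: [-4.8, -0.7, 2.2]
grip_width: 0.2
```

```bash
python3 look.py g
```

```text
(no output)
```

View pics/side_gz.png

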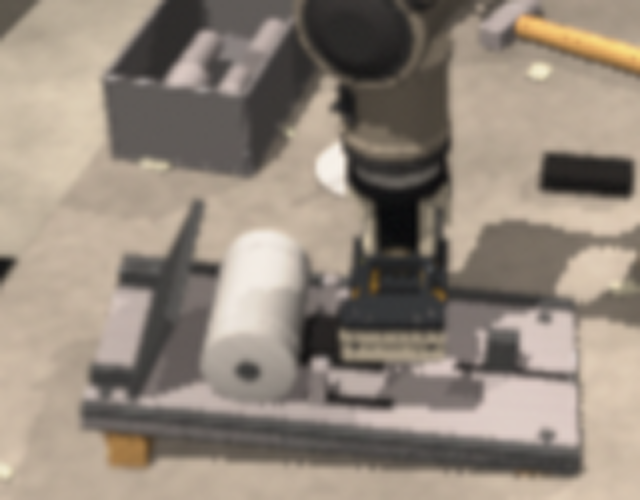

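>>> play_rows --moves '[255,-0.5,0,-0.05,0,255,-1,0,-0.1,0,255,-1.5,0,-0.15,0,255,-1.5,0,-0.15,0]'

```text
time: 26.78
tool_pos: [579.9, 6.3, 40.0]
tcp_rot: [3.141, 0.0, -2.928]
contact_force: [-5.3, -0.4, 1.9]
grip_width: 0.3
```

>>> play_rows --moves '[255,-0.5,0,-0.05,0,255,-1,0,-0.1,0,255,-1,0,-0.1,0]'

```text
time: 27.03
tool_pos: [580.9, 6.5, 40.1]
tcp_rot: [3.142, -0.0, -2.928]
contact_force: [-5.3, -0.1, 1.9]
grip_width: 0.5
```

>>> play_rows --moves '[255,-0.5,0,-0.05,0,255,-1,0,-0.1,0,255,-1,0,-0.1,0]'

```text
time: 27.28
tool_pos: [581.9, 6.7, 40.2]
tcp_rot: [3.142, 0.0, -2.928]
contact_force: [-4.6, -0.8, 2.8]
grip_width: 0.5
```

>>> play_rows --moves '[255,-0.5,0,-0.05,0,255,-1,0,-0.1,0,255,-1,0,-0.1,0]'

```text
time: 27.53
tool_pos: [582.9, 6.9, 40.3]
tcp_rot: [3.142, 0.0, -2.928]
contact_force: [-4.5, -1.1, 1.3]
grip_width: 0.5
```

>>> play_rows --moves '[255,-0.5,0,-0.05,0,255,-1,0,-0.1,0,255,-1,0,-0.1,0]'

```text
time: 27.78
tool_pos: [583.8, 7.1, 40.4]
tcp_rot: [3.142, 0.0, -2.928]
contact_force: [-3.5, -1.4, 2.1]
grip_width: 0.6
```

>>> play_rows --moves '[255,-0.5,0,-0.05,0,255,-1,0,-0.1,0,255,-1,0,-0.1,0]'

```text
time: 28.03
tool_pos: [584.8, 7.3, 40.5]
tcp_rot: [3.142, 0.0, -2.928]
contact_force: [-4.6, -1.3, 2.1]
grip_width: 0.2
```

>>> play_rows --moves '[255,-0.5,0,-0.05,0,255,-1,0,-0.1,0,255,-1,0,-0.1,0]'

```text
time: 28.28
tool_pos: [585.8, 7.5, 40.6]
tcp_rot: [3.142, 0.0, -2.928]
contact_force: [-4.5, -1.3, 2.8]
grip_width: 0.5
```

>>> play_rows --moves '[255,-0.5,0,-0.05,0,255,-1,0,-0.1,0,255,-1,0,-0.1,0]'

```text
time: 28.53
tool_pos: [586.8, 7.7, 40.7]
tcp_rot: [3.142, 0.0, -2.928]
contact_force: [-5.7, -1.6, 1.8]
grip_width: 0.2
```

>>> play_rows --moves '[255,-0.5,0,-0.05,0,255,-1,0,-0.1,0,255,-1,0,-0.1,0]'

```text
time: 28.78
tool_pos: [587.7, 7.9, 40.8]
tcp_rot: [3.142, 0.0, -2.928]
contact_force: [-4.4, -0.3, 2.1]
grip_width: 0.3
```

>>> play_rows --moves '[255,-0.5,0,-0.05,0,255,-1,0,-0.1,0,255,-1,0,-0.1,0]'

```text
time: 29.03
tool_pos: [588.7, 8.2, 40.9]
tcp_rot: [3.142, 0.0, -2.928]
contact_force: [-4.5, -1.0, 2.3]
grip_width: 0.9
```

```bash
python3 look.py h
```

```text
(no output)
```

View pics/side_hz.png

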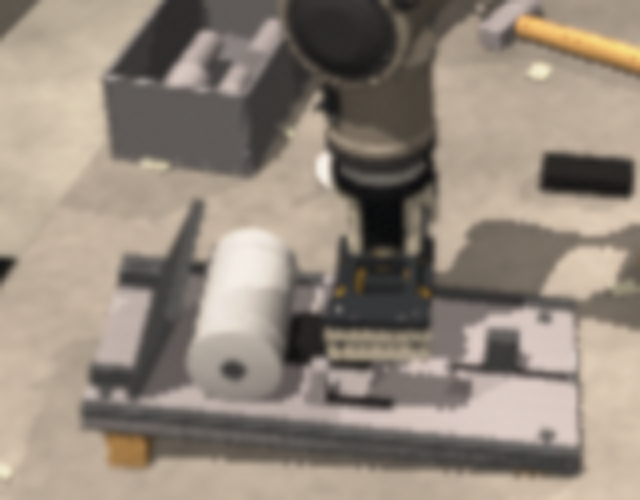

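>>> play_rows --moves '[255,-0.5,0,-0.05,0,255,-1,0,-0.1,0,255,-1,0,-0.1,0]'

```text
time: 29.38
tool_pos: [589.7, 8.4, 41.0]
tcp_rot: [3.142, 0.0, -2.928]
contact_force: [-5.3, -1.3, 3.5]
grip_width: 0.5
```

>>> play_rows --moves '[255,-0.5,0,-0.05,0,255,-1,0,-0.1,0,255,-1,0,-0.1,0]'

```text
time: 29.63
tool_pos: [590.6, 8.6, 41.1]
tcp_rot: [3.142, -0.0, -2.928]
contact_force: [-3.6, -0.6, 1.9]
grip_width: 0.6
```

>>> play_rows --moves '[255,-0.5,0,-0.05,0,255,-1,0,-0.1,0,255,-1,0,-0.1,0]'

```text
time: 29.88
tool_pos: [591.6, 8.8, 41.2]
tcp_rot: [3.142, 0.0, -2.928]
contact_force: [-5.0, -1.4, 3.8]
grip_width: 0.7
```

>>> play_rows --moves '[255,-0.5,0,-0.05,0,255,-1,0,-0.1,0,255,-1,0,-0.1,0]'

```text
time: 30.13
tool_pos: [592.5, 9.0, 41.3]
tcp_rot: [3.141, -0.0, -2.928]
contact_force: [-4.8, -0.6, 2.4]
grip_width: 0.2
```

>>> play_rows --moves '[255,-0.5,0,-0.05,0,255,-1,0,-0.1,0,255,-1,0,-0.1,0]'

```text
time: 30.38
tool_pos: [593.6, 9.2, 41.4]
tcp_rot: [3.142, -0.0, -2.928]
contact_force: [-4.9, -1.4, 3.0]
grip_width: 0.3
```

>>> play_rows --moves '[255,-0.5,0,-0.05,0,255,-1,0,-0.1,0,255,-1,0,-0.1,0]'

```text
time: 30.63
tool_pos: [594.5, 9.4, 41.5]
tcp_rot: [3.142, -0.0, -2.928]
contact_force: [-5.8, -1.7, 2.6]
grip_width: 0.6
```

>>> play_rows --moves '[255,-0.5,0,-0.05,0,255,-1,0,-0.1,0,255,-1,0,-0.1,0]'

```text
time: 30.88
tool_pos: [595.5, 9.6, 41.6]
tcp_rot: [3.142, -0.0, -2.928]
contact_force: [-5.1, -1.7, 2.7]
grip_width: 0.9
```

```bash
python3 look.py i
```

```text
(no output)
```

View pics/side_iz.png

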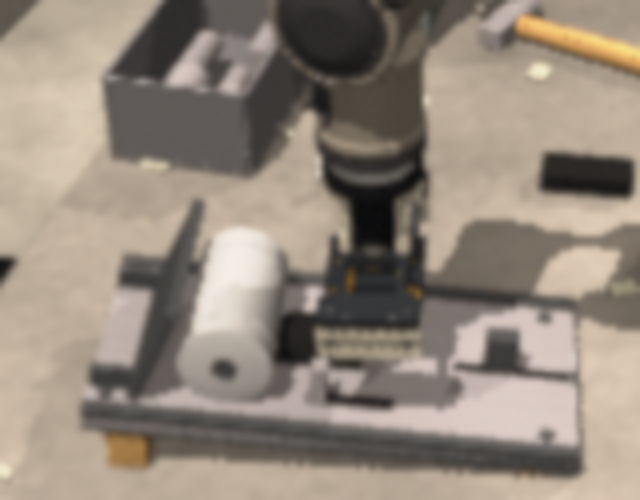

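>>> play_rows --moves '[255,-0.4,0,-0.04,0,255,-0.8,0,-0.08,0,255,-0.8,0,-0.08,0]'

```text
time: 31.23
tool_pos: [596.2, 9.8, 41.7]
tcp_rot: [3.141, -0.0, -2.928]
contact_force: [-5.5, -1.0, 1.4]
grip_width: 0.5
```

>>> play_rows --moves '[255,-0.4,0,-0.04,0,255,-0.8,0,-0.08,0,255,-0.8,0,-0.08,0]'

```text
time: 31.48
tool_pos: [597.0, 10.0, 41.8]
tcp_rot: [3.142, -0.0, -2.928]
contact_force: [-5.0, -1.0, 3.5]
grip_width: 0.4
```

>>> play_rows --moves '[255,-0.4,0,-0.04,0,255,-0.8,0,-0.08,0,255,-0.8,0,-0.08,0]'

```text
time: 31.73
tool_pos: [597.8, 10.1, 41.9]
tcp_rot: [3.142, -0.0, -2.928]
contact_force: [-5.4, -0.8, 3.0]
grip_width: 0.3
```

>>> play_rows --moves '[255,-0.4,0,-0.04,0,255,-0.8,0,-0.08,0,255,-0.8,0,-0.08,0]'

```text
time: 31.98
tool_pos: [598.6, 10.3, 41.9]
tcp_rot: [3.142, -0.0, -2.928]
contact_force: [-5.8, -1.9, 2.1]
grip_width: 0.6
```

>>> play_rows --moves '[255,-0.4,0,-0.04,0,255,-0.8,0,-0.08,0,255,-0.8,0,-0.08,0]'

```text
time: 32.23
tool_pos: [599.3, 10.5, 42.0]
tcp_rot: [3.142, -0.0, -2.928]
contact_force: [-5.9, -1.5, 2.7]
grip_width: 0.4
```

>>> play_rows --moves '[255,-0.4,0,-0.04,0,255,-0.8,0,-0.08,0,255,-0.8,0,-0.08,0]'

```text
time: 32.48
tool_pos: [600.1, 10.6, 42.1]
tcp_rot: [3.141, -0.0, -2.928]
contact_force: [-4.6, -1.2, 3.5]
grip_width: 0.5
```

>>> play_rows --moves '[255,-0.4,0,-0.04,0,255,-0.8,0,-0.08,0,255,-0.8,0,-0.08,0]'

```text
time: 32.73
tool_pos: [600.9, 10.8, 42.2]
tcp_rot: [3.141, -0.0, -2.928]
contact_force: [-5.2, -1.4, 3.3]
grip_width: 0.6
```

>>> play_rows --moves '[255,-0.4,0,-0.04,0,255,-0.8,0,-0.08,0,255,-0.8,0,-0.08,0]'

```text
time: 32.98
tool_pos: [601.7, 11.0, 42.3]
tcp_rot: [3.142, -0.0, -2.928]
contact_force: [-4.8, -1.0, 3.1]
grip_width: 0.6
```

>>> play_rows --moves '[255,-0.4,0,-0.04,0,255,-0.8,0,-0.08,0,255,-0.8,0,-0.08,0]'

```text
time: 33.23
tool_pos: [602.5, 11.2, 42.4]
tcp_rot: [3.142, -0.0, -2.928]
contact_force: [-6.3, -0.5, 3.1]
grip_width: 0.7
```

>>> play_rows --moves '[255,-0.4,0,-0.04,0,255,-0.8,0,-0.08,0,255,-0.8,0,-0.08,0]'

```text
time: 33.48
tool_pos: [603.2, 11.3, 42.4]
tcp_rot: [3.142, -0.0, -2.928]
contact_force: [-6.1, -1.4, 3.6]
grip_width: 0.7
```

>>> play_rows --moves '[255,-0.4,0,-0.04,0,255,-0.8,0,-0.08,0,255,-0.8,0,-0.08,0]'

```text
time: 33.73
tool_pos: [604.0, 11.5, 42.5]
tcp_rot: [3.141, -0.0, -2.928]
contact_force: [-5.6, -0.1, 3.0]
grip_width: 0.6
```

>>> play_rows --moves '[255,-0.4,0,-0.04,0,255,-0.8,0,-0.08,0,255,-0.8,0,-0.08,0]'

```text
time: 33.98
tool_pos: [604.8, 11.7, 42.6]
tcp_rot: [3.141, -0.0, -2.928]
contact_force: [-5.5, -2.2, 2.4]
grip_width: 0.2
```

>>> play_rows --moves '[255,-0.4,0,-0.04,0,255,-0.8,0,-0.08,0,255,-0.8,0,-0.08,0]'

```text
time: 34.23
tool_pos: [605.6, 11.8, 42.7]
tcp_rot: [3.142, -0.0, -2.928]
contact_force: [-5.3, -1.0, 3.0]
grip_width: 0.2
```

```bash
python3 look.py j
```

```text
(no output)
```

View pics/side_jz.png

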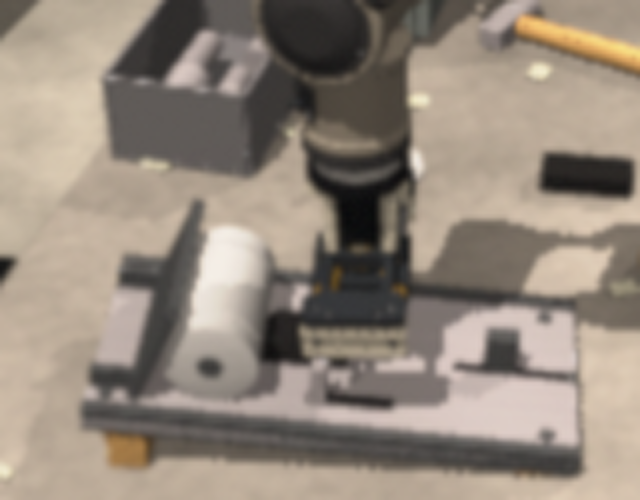

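>>> play_rows --moves '[255,-0.3,0,-0.03,0,255,-0.6,0,-0.06,0,255,-0.6,0,-0.06,0]'

```text
time: 34.58
tool_pos: [606.1, 11.9, 42.8]
tcp_rot: [3.142, -0.0, -2.928]
contact_force: [-5.9, -1.1, 3.6]
grip_width: 0.3
```

>>> play_rows --moves '[255,-0.3,0,-0.03,0,255,-0.6,0,-0.06,0,255,-0.6,0,-0.06,0]'

```text
time: 34.83
tool_pos: [606.7, 12.1, 42.8]
tcp_rot: [3.141, -0.0, -2.928]
contact_force: [-6.2, -1.5, 3.5]
grip_width: 0.2
```

>>> play_rows --moves '[255,-0.3,0,-0.03,0,255,-0.6,0,-0.06,0,255,-0.6,0,-0.06,0]'

```text
time: 35.08
tool_pos: [607.2, 12.2, 42.9]
tcp_rot: [3.141, -0.0, -2.928]
contact_force: [-5.1, -0.8, 3.2]
grip_width: 0.5
```

>>> play_rows --moves '[255,-0.3,0,-0.03,0,255,-0.6,0,-0.06,0,255,-0.6,0,-0.06,0]'

```text
time: 35.33
tool_pos: [607.2, 12.2, 42.9]
tcp_rot: [3.141, -0.002, -2.928]
contact_force: [-8.8, -1.8, 3.6]
grip_width: 0.7
```

>>> play_rows --moves '[255,-0.3,0,-0.03,0,255,-0.6,0,-0.06,0,255,-0.6,0,-0.06,0]'

```text
time: 35.58
tool_pos: [607.2, 12.2, 42.9]
tcp_rot: [3.141, -0.003, -2.928]
contact_force: [-10.1, -2.2, 5.4]
grip_width: 0.3
```

The roller has met the stop: the position holds at 607.2 and the force is climbing. I'll raise it gently towards 16 N.

>>> play_rows --moves '[255,-0.3,0,-0.03,0,255,-0.6,0,-0.06,0,255,-0.6,0,-0.06,0,255,-0.6,0,-0.06,0]'

```text
time: 35.92
tool_pos: [607.2, 12.2, 42.9]
tcp_rot: [3.141, -0.004, -2.928]
contact_force: [-11.5, -3.1, 7.1]
grip_width: 0.7
```

>>> play_rows --moves '[255,-0.2,0,-0.02,0,255,-0.4,0,-0.04,0,255,-0.4,0,-0.04,0]'

```text
time: 36.17
tool_pos: [607.3, 12.3, 42.9]
tcp_rot: [3.141, -0.005, -2.928]
contact_force: [-12.8, -2.8, 7.4]
grip_width: 0.5
```

>>> play_rows --moves '[255,0,0,0,0]'

```text
time: 36.25
tool_pos: [607.3, 12.3, 42.9]
tcp_rot: [3.141, -0.005, -2.928]
contact_force: [-12.9, -2.7, 7.5]
grip_width: 0.2
```

>>> play_rows --moves '[255,0,0,0,0]'

```text
time: 36.33
tool_pos: [607.3, 12.2, 42.9]
tcp_rot: [3.141, -0.005, -2.928]
contact_force: [-13.6, -3.3, 7.8]
grip_width: 0.6
```

The tool is also being pushed up by 7.6 N, meaning it presses down on the tail. I'll ease that off by raising it slightly.

>>> play_rows --moves '[255,0,0,-0.2,0,255,0,0,-0.4,0,255,0,0,-0.4,0]'

```text
time: 36.58
tool_pos: [607.3, 12.2, 42.9]
tcp_rot: [3.141, -0.005, -2.928]
contact_force: [-11.4, -2.7, 5.6]
grip_width: 0.7
```

>>> play_rows --moves '[255,0,0,0,0]'

```text
time: 36.67
tool_pos: [607.3, 12.2, 42.9]
tcp_rot: [3.141, -0.005, -2.928]
contact_force: [-12.7, -3.8, 5.4]
grip_width: 0.4
```

>>> play_rows --moves '[255,-0.3,0,-0.2,0,255,-0.5,0,-0.4,0,255,-0.5,0,-0.4,0]'

```text
time: 36.92
tool_pos: [607.3, 12.3, 43.0]
tcp_rot: [3.141, -0.007, -2.928]
contact_force: [-12.1, -4.1, 3.5]
grip_width: 0.2
```

>>> play_rows --moves '[255,0,0,0,0]'

```text
time: 37.0
tool_pos: [607.3, 12.3, 43.0]
tcp_rot: [3.141, -0.007, -2.928]
contact_force: [-12.2, -3.8, 3.9]
grip_width: 0.8
```

>>> play_rows --moves '[255,-0.2,0,-0.2,0,255,-0.4,0,-0.3,0,255,-0.4,0,-0.3,0]'

```text
time: 37.25
tool_pos: [607.3, 12.4, 43.0]
tcp_rot: [3.141, -0.007, -2.927]
contact_force: [-13.4, -4.3, 3.0]
grip_width: 0.5
```

>>> play_rows --moves '[255,0,0,0,0]'

```text
time: 37.33
tool_pos: [607.3, 12.3, 43.0]
tcp_rot: [3.141, -0.007, -2.928]
contact_force: [-14.3, -4.4, 3.2]
grip_width: 0.6
```

>>> play_rows --moves '[255,-0.2,0,-0.05,0,255,-0.4,0,-0.1,0,255,-0.4,0,-0.1,0]'

```text
time: 37.58
tool_pos: [607.3, 12.3, 43.0]
tcp_rot: [3.14, -0.008, -2.928]
contact_force: [-14.4, -5.0, 3.8]
grip_width: 0.4
```

>>> play_rows --moves '[255,0,0,0,0]'

```text
time: 37.67
tool_pos: [607.3, 12.3, 43.0]
tcp_rot: [3.14, -0.008, -2.928]
contact_force: [-13.7, -4.3, 4.4]
grip_width: 0.4
```

>>> play_rows --moves '[255,0,0,0,0]'

```text
time: 37.75
tool_pos: [607.3, 12.3, 43.0]
tcp_rot: [3.14, -0.008, -2.928]
contact_force: [-13.8, -4.5, 3.8]
grip_width: 0.8
```

>>> play_rows --moves '[255,-0.3,0,-0.1,0,255,-0.6,0,-0.15,0,255,-0.6,0,-0.15,0]'

```text
time: 38.0
tool_pos: [607.3, 12.3, 43.0]
tcp_rot: [3.14, -0.01, -2.928]
contact_force: [-16.4, -5.0, 3.6]
grip_width: 0.4
```

>>> play_rows --moves '[255,0,0,0,0]'

```text
time: 38.08
tool_pos: [607.3, 12.3, 43.0]
tcp_rot: [3.14, -0.01, -2.928]
contact_force: [-15.4, -5.6, 4.7]
grip_width: 0.1
```

>>> play_rows --moves '[255,0,0,0,0]'

```text
time: 38.17
tool_pos: [607.3, 12.3, 43.0]
tcp_rot: [3.14, -0.01, -2.928]
contact_force: [-15.7, -5.5, 3.4]
grip_width: 0.5
```

>>> play_rows --moves '[255,0,0,0,0]'

```text
time: 38.25
tool_pos: [607.3, 12.3, 43.0]
tcp_rot: [3.14, -0.01, -2.928]
contact_force: [-16.1, -5.7, 4.3]
grip_width: 0.4
```

>>> play_rows --moves '[255,0,0,0,0,255,0,0,0,0,255,0,0,0,0]'

```text
time: 38.5
tool_pos: [607.3, 12.3, 43.0]
tcp_rot: [3.14, -0.01, -2.928]
contact_force: [-15.0, -5.6, 4.1]
grip_width: 0.3
```

>>> play_rows --moves '[255,0.5,0,0,0,255,1,0,0,0,255,1.5,0,0,0,255,2,0,0,0]'

```text
time: 38.83
tool_pos: [607.3, 12.4, 43.2]
tcp_rot: [3.141, -0.005, -2.928]
contact_force: [-8.1, -2.5, 0.7]
grip_width: 0.5
```

>>> play_rows --moves '[255,0.5,0,0,0,255,1,0,0,0,255,2,0,0,0,255,3,0,0.1,0,255,4,0,0.2,0,255,6,0,0.4,0]'

```text
time: 39.33
tool_pos: [604.8, 11.5, 44.3]
tcp_rot: [-3.141, 0.003, -2.928]
contact_force: [0.0, 0.3, 0.2]
grip_width: 0.4
```

>>> play_rows --moves '[255,2,0,0.2,0,255,6,0,0.6,0,255,12,0,1.2,0,255,18,0,1.8,0,255,24,0,2.4,0,255,28,0,2.9,0,255,30,0,3.1,0,255,30,0,3.1,0]'

```text
time: 40.0
tool_pos: [573.8, 4.9, 40.9]
tcp_rot: [3.141, -0.0, -2.928]
contact_force: [0.3, 0.1, -0.1]
grip_width: 0.4
```

```bash
python3 look.py k; python3 -c "
from go import *
t=tool_on_plate(-105,0,0); plan([t[0],t[1],33],p[2]+np.pi)"
```

```text
t 40.1 pos [574.5   5.   41. ] rot [-3.142e+00  1.000e-03 -2.928e+00] F [ 0.04  0.46 -0.61] w 0.7
shift tool [47.6  0.   8. ] turn deg -0.1
```

View pics/side_kz.png

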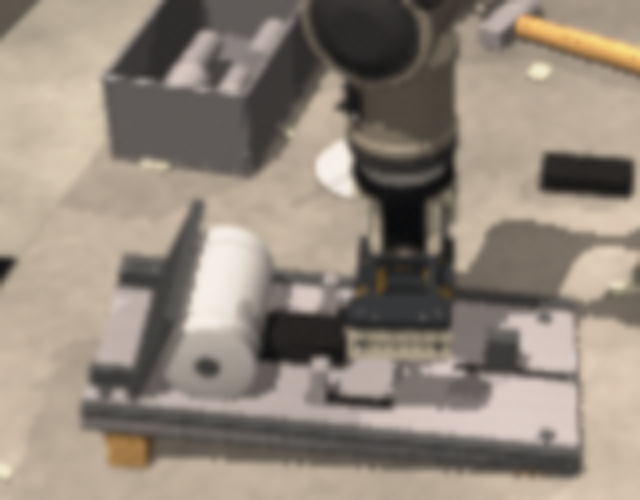

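The chock stays put, with the roller's hole at side (207,367) against the stop and the bolts standing free behind it. Next I'll go to the grip and slide it downhill.

>>> play_rows --moves '[255,3,0,0.3,0,255,10,0,1,0,255,18,0,1.9,0,255,26,0,2.8,0,255,33,0,3.5,0,255,38,0,4,0,255,41,0,4.3,0,255,41,0,4.3,0]'

```text
time: 40.77
tool_pos: [533.6, -3.8, 36.6]
tcp_rot: [3.141, -0.0, -2.928]
contact_force: [0.2, 0.2, -0.0]
grip_width: 0.5
```

>>> play_rows --moves '[255,1,0,0.1,0,255,2,0,0.2,0,255,3,0,0.3,0,255,4,0,0.4,0,255,5,0,0.5,0,255,6,0,0.6,0]'

```text
time: 41.27
tool_pos: [528.4, -4.9, 35.9]
tcp_rot: [3.142, 0.0, -2.928]
contact_force: [0.8, -0.2, -0.3]
grip_width: 0.1
```

>>> play_rows --moves '[255,1,0,0.1,0,255,2,0,0.2,0,255,3,0,0.3,0,255,4,0,0.4,0,255,5,0,0.5,0,255,6,0,0.6,0]'

```text
time: 41.77
tool_pos: [522.8, -6.2, 35.4]
tcp_rot: [-3.142, 0.001, -2.928]
contact_force: [2.7, 1.7, -1.6]
grip_width: 0.2
```

>>> play_rows --moves '[255,1,0,0.1,0,255,2.5,0,0.25,0,255,4,0,0.4,0,255,5.5,0,0.55,0,255,7,0,0.7,0,255,8.5,0,0.9,0,255,10,0,1.05,0]'

```text
time: 42.35
tool_pos: [512.6, -8.3, 34.3]
tcp_rot: [3.142, 0.0, -2.928]
contact_force: [2.1, 0.7, -1.3]
grip_width: 0.6
```

>>> play_rows --moves '[255,1.5,0,0.15,0,255,4,0,0.4,0,255,7,0,0.7,0,255,10,0,1,0,255,13,0,1.4,0,255,16,0,1.7,0,255,18,0,1.9,0,255,20,0,2.1,0]'

```text
time: 43.02
tool_pos: [492.9, -12.6, 32.2]
tcp_rot: [3.141, 0.0, -2.928]
contact_force: [3.4, 1.3, -2.1]
grip_width: 0.3
```

```bash
python3 look.py l; python3 -c "
from go import *
plan([477,-15.5,31],p[2]+np.pi)"
```

```text
t 43.12 pos [492.6 -12.6  32.1] rot [ 3.141e+00 -1.000e-03 -2.928e+00] F [ 0.89  0.71 -0.41] w 0.1
shift tool [15.9  0.5  1.1] turn deg -0.1
```

View pics/side_lz.png

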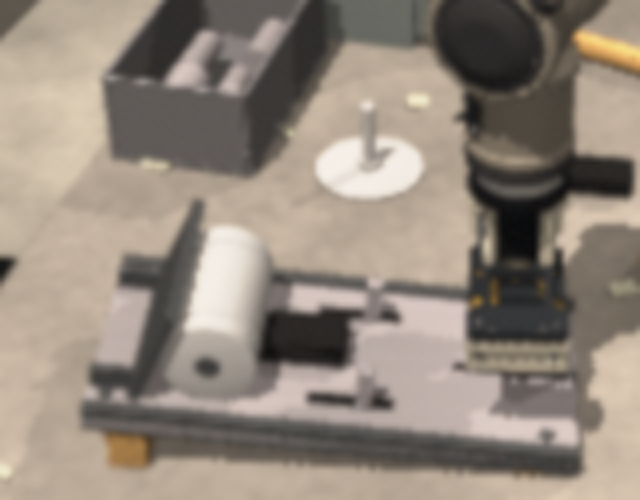

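>>> play_rows --moves '[255,1.5,0,0.15,0,255,3.5,0,0.35,0,255,6,0,0.6,0,255,8,0,0.8,0,255,10,0,1,0,255,11,0,1.1,0,255,12,0,1.2,0]'

```text
time: 43.7
tool_pos: [481.3, -15.1, 31.0]
tcp_rot: [3.141, 0.0, -2.928]
contact_force: [2.6, 2.0, -0.7]
grip_width: 0.6
```

>>> play_rows --moves '[255,0.7,0,0.07,0,255,1.4,0,0.15,0,255,2,0,0.2,0,255,2,0,0.2,0]'

```text
time: 44.03
tool_pos: [479.4, -15.6, 30.8]
tcp_rot: [3.142, -0.0, -2.928]
contact_force: [1.3, 1.0, -0.7]
grip_width: 0.7
```

>>> play_rows --moves '[255,0.5,0,0.05,0,255,1,0,0.1,0,255,1.5,0,0.15,0]'

```text
time: 44.28
tool_pos: [478.2, -15.9, 30.7]
tcp_rot: [-3.142, 0.0, -2.928]
contact_force: [3.8, 3.6, -1.6]
grip_width: 0.6
```

>>> play_rows --moves '[255,0.5,0,0.05,0,255,1,0,0.1,0,255,1.5,0,0.15,0]'

```text
time: 44.53
tool_pos: [478.1, -15.9, 30.8]
tcp_rot: [-3.141, 0.003, -2.928]
contact_force: [7.5, 5.5, -3.3]
grip_width: 0.5
```

It stops at x=478.1 with the force rising, so this is the end of travel. One slight extra push, then I'll retreat a few mm and lift away.

>>> play_rows --moves '[255,0.5,0,0.05,0,255,1,0,0.1,0,255,1,0,0.1,0]'

```text
time: 44.78
tool_pos: [478.0, -16.0, 30.8]
tcp_rot: [-3.141, 0.005, -2.929]
contact_force: [9.3, 6.8, -4.3]
grip_width: 0.3
```

>>> play_rows --moves '[255,-1,0,0,0,255,-3,0,-0.5,0,255,-6,0,-1,0,255,-9,0,-1.5,0,255,-9,0,-3,0,255,-9,0,-8,0,255,-9,0,-18,0,255,-9,0,-30,0]'

```text
time: 45.45
tool_pos: [483.8, -14.5, 60.8]
tcp_rot: [3.141, -0.002, -2.928]
contact_force: [0.3, 0.3, -0.1]
grip_width: 0.4
```

>>> play_rows --moves '[255,0,0,-20,0,255,0,0,-45,0,255,0,0,-70,0,255,0,0,-95,0,255,0,0,-115,0,255,0,0,-130,0,255,0,0,-140,0,255,0,0,-140,0]'

```text
time: 46.12
tool_pos: [485.3, -14.7, 203.5]
tcp_rot: [-3.14, 0.005, -2.928]
contact_force: [0.2, 0.2, 0.4]
grip_width: 0.5
```

```bash
python3 look.py m; python3 -c "
from go import *
plan([477,-15.5,31],p[2]+np.pi)"
```

```text
t 46.22 pos [484.2 -14.5 200.8] rot [-3.141e+00  1.000e-03 -2.928e+00] F [-0.2   0.26 -0.31] w 0.4
shift tool [  7.3   0.6 169.8] turn deg -0.1
```

View pics/side_mz.png

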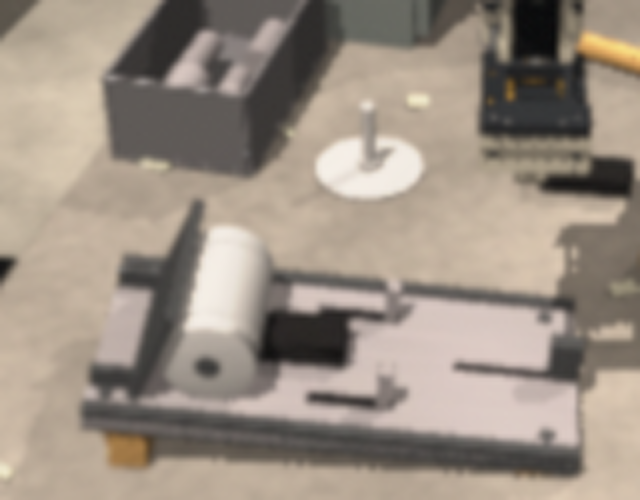

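View pics/top_mz.png

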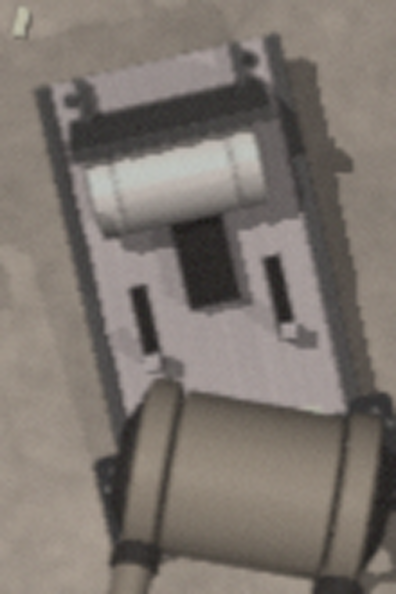

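```bash
python3 -c "
import cv2,numpy as np
for n in('side','top'):
    a=cv2.imread(f'pics/{n}0.png').astype(int); b=cv2.imread(f'pics/{n}_m.png').astype(int)
    cv2.imwrite(f'pics/diff_{n}.png',cv2.resize(np.hstack([b,np.abs(a-b)]).astype(np.uint8),None,fx=.62,fy=.62))
k=cv2.imread('pics/side_k.png').astype(int);m=cv2.imread('pics/side_m.png').astype(int)
print('roller/chock region change k->m',np.abs(k-m)[225:272,235:283].mean(), np.abs(k-m)[225:272,235:283].max())
"
```

```text
roller/chock region change k->m 4.847074468085107 122
```

View pics/diff_side.png

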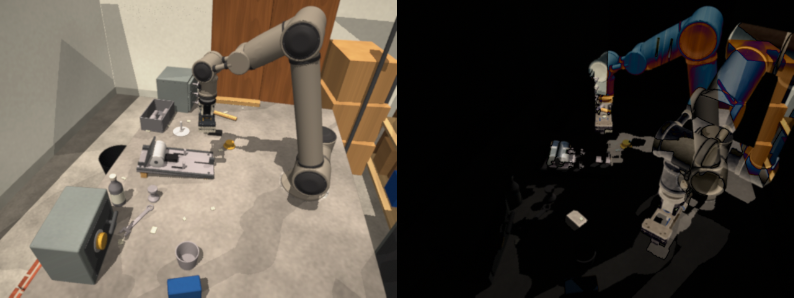

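View pics/diff_top.png

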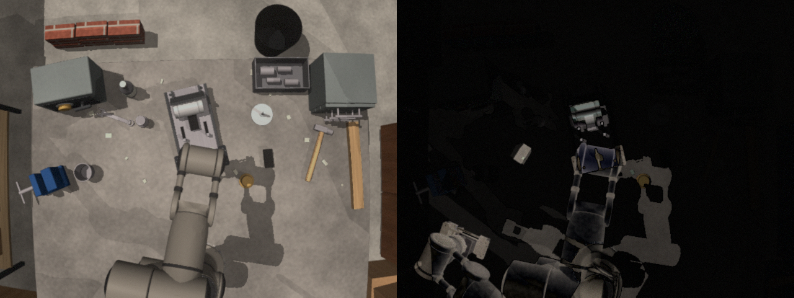

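Only the intended things moved; the dial's change is the arm's shadow. Handing the job in.

```bash
python3 -c "
from plant import bot
print(bot.close_job())"
```

```text
the job is handed in; nothing more can be done
None
```

The job is handed in: the chock is wedged under the middle of the roller, the roller is against the back stop, and the bolt bar is drawn to the end of its travel.

**Sequence**
- I set the chock down nose-uphill between the bolts and pushed it by the tail with closed fingers. The roller met the stop after about 39 mm of rolling.
- I raised the push to about 16 N along the slope, held it for about half a second, then let go.
- I slid the grip down until it stopped, after about 50 mm, pressing it against its stop with up to about 12 N. Then I lifted clear at 46 s.

**Last checks**
- **Chock and roller:** in the side pictures before and after the bolts were drawn, I saw neither of them move. The picture-difference figure for that area also took in the moving bolts and arm, so it proves nothing on its own.
- **Centring:** by eye the chock sits on the plate's centre line.
- **Bench:** the before-and-after pictures show no other object shifted.
- **Robot:** it touches nothing, and forces read about zero.

**What failed or disagreed**
- **First grasp missed:** the jaws closed above the chock. A light touch on the bench (about 20 N) showed the reported TCP sits at the fingertips, not 22 mm behind them as stated. I corrected for that, and the second grasp held.
- **Push was not low on the tail:** because the tool stays vertical, it probably bore on the tail's top edge. It also pressed down on the chock, by up to about 8 N; I eased that to about 4 N before the final push. The force reaching the roller was therefore somewhat under 16 N, and I did not measure it directly.

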